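# Reload the label-roll dispenser and clamp its spindle

## Robot

A 6-joint arm with a two-finger parallel gripper is mounted at the origin on the work surface. World frame = base frame: x ahead of the robot, y to its left, z up, the work surface at z = 0. Lengths are in mm, angles in rad, forces in N, time in s.
With the tool pointing down it reaches from about 350 to 875 mm from the base axis. Payload 15.5 kg.
Tool frame: the origin (TCP) lies on the centre line of the jaws, within the pads' length; the fingertips stand 17 mm ahead of it and the grasp point (between the pads) lies 2 mm behind it (ctrl.tips_ahead is the distance from the TCP to the fingertips, in mm); z points along the fingers, y is the direction in which the jaws open and shut (so a half turn about z gives the same grasp; the last joint's range is limited). The gripper opens to 85 mm and grips with 20 to 120 N. Pads are 22 mm wide; open, the fingers measure 114 mm over their backs; the gripper's body (76 mm by 85 mm) begins 54 mm behind the grasp point. The pads swing forward as they close: fully open they stand 13 mm farther back than shut.
Start: joints at [1.103, 0.494, 1.345, -0, 1.302, -0.096], TCP at [227.636, 582.073, 248.277] pointing down, gripper open.
Joint ranges: [-2.91, 2.91], [-0.82, 2.16], [0.22, 2.67], [-1.22, 4.37], [0.12, 2.79], [-3.08, 3.08]. Speed limits (rad/s): [1.89, 1.89, 2.57, 3.01, 3.01, 3.01].

## Interface

Orientations are given as [roll, pitch, yaw] about the fixed x, y, z axes, in that order (R = Rz(yaw) Ry(pitch) Rx(roll)).
In Python, from bench import observe, vision, close_job, ctrl gives the robot as it stands.
- The arm moves only by the tool step_arm, never from a script. Its argument "rows" is a list of rows, each a list of 7 numbers: the opening, from 0 (shut) to 1 (fully open), then the shift along the tool's x, y, z in mm, then the turn, a rotation vector about the tool's x, y, z in rad. A call has 1 to 20 rows; each row shifts and turns the commanded pose from where the row before left it, along the tool's axes as they then stand; what a row does not reach is not made up. A row lasts 1/10 s, in which the tool goes at most 50 mm and 8.59 degrees, less where a joint would pass 70% of its speed; a pose out of reach is approached as far as the arm can. A call with a gripper value outside its range is refused whole. The fingers move at their own pace and stop on an object; "force" is the grip in N (left out, the last holds). Time passes only in rows, so rows that do not move let the fingers close. It gives the time, the measured TCP pose, the force and the opening at its end, in the units of the state.
- observe(): the state, without advancing time (a new reading comes with each control period).
- vision.get_image(name): name is "side" or "top"; returns a dict with "img" (420x560x3 uint8, blue, green, red), "z_map" (420x560 float32, mm along the optical axis (not along the pixel's ray), 0 where there is no reading), "fovy" (degrees; the focal length in pixels is half the picture's height over the tangent of half this angle, whatever the lens; pixels are square), "cx", "cy" (the principal point, pixels), "k1" (the pictures are not rectified: a ray, as slopes to the right and down, at radius r is drawn at 1 + k1 r^2 times it, then the intrinsics apply), "extrinsics" (4x4, takes a point from camera to world coordinates). Camera axes: x right, y up, looking along -z (the intrinsics and any distortion apply to the point x, -y, -z); pixel columns grow to the right and rows downward; lengths in mm; the calibration is good to about 2 mm. A picture is of the moment at which its call begins.
- close_job(): hands the job in, once; it reports no verdict.
The state is a dict: "clock": time; "joints": joint angles; "joint_velocities": joint speeds; "tau": joint torques, N m; "ee_pos": TCP position; "eef_rot": TCP orientation; "ft_force": force on the tool from outside, world axes, zero at the start; "ft_torque": the same for the moment, N m; "grip_width": finger opening in mm.
Only numpy, scipy, OpenCV 4.12 (cv2) and the standard library are available. Lean on these libraries where they do the work, as an engineer would, in place of code of your own. Each camera call takes 0.05 s, during which the arm holds its last target.

## Task

Take the spent yellow cassette out of the dispenser and stand it upright in the blue tray, then stand every full grey cassette from the bench side by side between the dispenser's two cheeks, windows in line with the bores. Push the spindle fully home through the near cheek, all the cassettes and the far cheek until its red grip meets the near cheek, then tighten the clamp screw on it, clockwise, until the orange tab has popped well out, but stop before its red root shows. Leave the kit box, cup and bottle alone.

Things in the scene. Friction and masses are not known exactly. Their poses are not given: they have to be found in the camera images.
- dispenser: Label-roll dispenser, fixed to the bench, moved and turned each time. Origin on the bench under the middle of the bed; its y axis is the way the spindle goes in. Dark base plate x +-48, y -77 to 167, 10 mm thick. Two grey upright cheeks 64 mm wide (x), 12 mm thick, 72 mm high at y -71 to -59 (near) and 59 to 71 (far). Blue clamp head beyond the far cheek: x +-22, y 110 to 162, top 115 mm up.
- bed (a point): Centre of the bed (top of the base plate between the cheeks), 10 mm above the bench; 118 mm long in y: room for three cassettes side by side, e.g. 38 mm apart. No rails at its x sides. Axes as the dispenser.
- near_bore (a point): Centre of the near cheek's bore on its outer (-y) face, where the spindle enters: 18 mm round bore along y, axis 46 mm above the bench, mouth chamfered 2 mm; axes as the dispenser.
- far_bore (a point): Centre of the far cheek's like bore on its outer (+y) face. 51 mm beyond it are a steel anvil (top 36.5 mm above the bench) and above that the clamp's brass pressing shoe; axes as the dispenser.
- knob (a point): Black square knob of the clamp screw, on top of the blue head: 36 x 36 mm across its flats (its x and y), 34 mm tall, white mark on top towards its x; this point is its centre, 153 mm above the bench (38 mm above the head), on the vertical screw axis. It turns in place and does not rise or sink.
- screw (a joint): Clamp screw angle (rad); grows as the knob turns clockwise seen from above and lowers the shoe 2.5 mm per rad. 0 backed off, limit 10. Starts at 0 to 1.2, where the spindle still passes under the shoe. Stays where left; takes under 0.3 N m. The sprung shoe meets a spindle in place at about 3.7 rad; the tab starts out at about 5.8 rad (10 N).
- tab (a joint): Indicator tab that slides out of the +x side of the white pressure capsule (m): 0 is flush in. It stays in until the clamp reaches its set force of 10 N and then pops out quickly, about 10 mm per rad of screw. Out when 12 mm or more show, about 1.2 rad past the set force; its outer 20 mm are orange, and the red root beyond shows only when overtightened (over 20 mm).
- tab_end (a point): Outer end of the orange tab (24 mm wide, 10 mm thick). It rides down with the white pressure capsule (44 x 28 x 20 mm, under the blue head, carrying the brass shoe below), from 86 mm above the bench when the screw is at 0; flush with the capsule's +x side, at dispenser x = 22, when in.
- grip (a point): Red flat grip of the spindle: 55 mm long (along the spindle), 30 mm wide, 14 mm thick; this point is on the spindle's axis, 30 mm behind the shoulder. Its y axis runs along the spindle towards the tip, z is up as it lies flat on the bench (axis then 7 mm up). Spindle weighs 120 g; its centre of mass is in the rod about 45 mm ahead of the shoulder.
- shoulder (a point): Where the red grip ends and the rod begins, on the axis. When the spindle is fully home this shoulder is against the near cheek's outer face.
- tip (a point): Tip of the spindle, on the axis, 205 mm from the shoulder: bright 14 mm round rod, the last 14 mm tapered to 6 mm. Axes as the grip.
- empty_c (a point): Spent yellow cassette with no paper roll, 54 mm (its x) x 32 mm (its y, the way the window runs) x 66 mm tall, 160 g; point: centre of its 30 mm square through-window, 36 mm above its underside (and 30 mm under its top). Starts standing on the dispenser's bed.
- tray: Blue tray for empties, 130 mm (x) x 120 mm (y), 22 mm high, walls 4 mm, floor 4 mm thick, fixed. Origin: centre of its underside.
- cas1_c (a point): Full label-roll cassette 1: grey frame with a white paper roll, 54 mm (its x) x 32 mm (its y, the way the window runs) x 66 mm tall, 160 g; point: centre of its 30 mm square through-window, 36 mm above its underside (and 30 mm under its top), z up. Stands on the bench; two or three of the four are there. Turned by half a turn it is the same.
- cas2_c (a point): Full label-roll cassette 2: grey frame with a white paper roll, 54 mm (its x) x 32 mm (its y, the way the window runs) x 66 mm tall, 160 g; point: centre of its 30 mm square through-window, 36 mm above its underside (and 30 mm under its top), z up. Stands on the bench; two or three of the four are there. Turned by half a turn it is the same.
- cas3_c (a point): Full label-roll cassette 3: grey frame with a white paper roll, 54 mm (its x) x 32 mm (its y, the way the window runs) x 66 mm tall, 160 g; point: centre of its 30 mm square through-window, 36 mm above its underside (and 30 mm under its top), z up. Stands on the bench; two or three of the four are there. Turned by half a turn it is the same.
- cas4_c (a point): Full label-roll cassette 4: grey frame with a white paper roll, 54 mm (its x) x 32 mm (its y, the way the window runs) x 66 mm tall, 160 g; point: centre of its 30 mm square through-window, 36 mm above its underside (and 30 mm under its top), z up. Stands on the bench; two or three of the four are there. Turned by half a turn it is the same.
- kitbox: Black closed kit box 120 x 170 x 45 mm, bystander, beyond the work; origin at its underside.
- pot: White cup 72 mm across, 90 mm tall, bystander; origin at its underside.
- bottle: Bottle 60 mm across, 130 mm tall, bystander; origin at its underside.
There are look-alikes about, which are no part of the job. What is shaped like the part that bears cas3_c but turquoise is not meant.

How it is judged:
By the outcome, as a careful person would: the job done as asked, in the order asked, and still so for the second after the job is handed in, with the robot touching nothing.
Of cas1, cas2, cas3, cas4 only 2 to 3 are there at a start; the rules pass over those that are not, and their reading is None.
At some moment in a run one of cas1, cas2, cas3, cas4, spindle may be knocked a few centimetres aside while the robot is not near it.
Once in a run the grip may slacken for a moment while it holds something.
It also fails if it takes over 210 s, if anything falls off the work surface, if the arm or the gripper's body presses on something with over 40 N, if the wrist force passes 120 N, or if a joint passes its speed limit or range.

## Working session

There is one attempt and no reset: what is moved stays moved. The work goes in short steps, Python scripts to look and compute and a tool call to move; the robot and the scene stay as the last step left them, time stands still between calls to the robot, and variables do not carry over. Pictures are saved under pics/ and viewed, and the job is handed in when it is done.

Besides the shell and the picture viewer there is one more tool, called after "Call:" as a command line: name --pt "numbers of a row" for each row, then --argument value for the rest. step_arm: Moves the arm, as the interface text tells. Its arguments: {"type":"object","properties":{"rows":{"type":"array","items":{"type":"array","items":{"type":"number"}}},"force":{"type":"number"}},"required":["rows"]}

```bash
ls -la; mkdir -p pics; python3 - <<'E'
from bench import observe, vision, ctrl
import cv2
s=observe(); print(s)
print(ctrl.tips_ahead)
for n in("side","top"):
    d=vision.get_image(n); cv2.imwrite(f"pics/{n}0.png",d["img"])
    print(n,d["fovy"],d["cx"],d["cy"],d["k1"]); print(d["extrinsics"].round(3))
E
```

```text
total 12
drwxr-xr-x  3 agent agent 4096 Dec  7 13:25 .
drwxr-xr-x 23 root  root  4096 Dec  7 13:25 ..
drwxr-xr-x  2 agent agent 4096 Dec  7 13:25 pics
{'clock': 0.0, 'joints': array([ 1.10249102e+00,  4.94174489e-01,  1.34613617e+00, -1.09542528e-05,
        1.30252856e+00, -9.55027032e-02]), 'joint_velocities': array([-0.00012414,  0.00197927, -0.00098425,  0.00307047, -0.00269493,
       -0.00191572]), 'tau': array([ 1.74615965e-03, -8.82179689e+01, -3.83876252e+01,  1.39731605e-04,
        1.01071049e-02,  3.88189176e-05]), 'ee_pos': array([227.4843462 , 581.75340427, 247.7039504 ]), 'eef_rot': array([-3.14035076e+00, -1.08358996e-04,  2.76879289e+00]), 'ft_force': array([ 0.6532503 ,  0.47343204, -0.45718494]), 'ft_torque': array([0.067497  , 0.01750601, 0.00161761]), 'grip_width': 85.39298332218628}
17.0
side 47.23000096868875 276.9935073220467 216.321069990096 0.04125676682907671
[[ 7.220000e-01  5.530000e-01 -4.160000e-01  1.897200e+01]
 [-6.920000e-01  5.700000e-01 -4.430000e-01 -6.353650e+02]
 [-7.000000e-03  6.080000e-01  7.940000e-01  1.197056e+03]
 [ 0.000000e+00  0.000000e+00  0.000000e+00  1.000000e+00]]
top 51.81443925284672 278.8651189072746 206.5159868548573 -0.037671344122082465
[[ 6.000000e-03  9.860000e-01 -1.660000e-01  3.812560e+02]
 [-1.000000e+00  7.000000e-03  6.000000e-03 -1.705300e+01]
 [ 7.000000e-03  1.660000e-01  9.860000e-01  1.417663e+03]
 [ 0.000000e+00  0.000000e+00  0.000000e+00  1.000000e+00]]
```

View pics/side0.png

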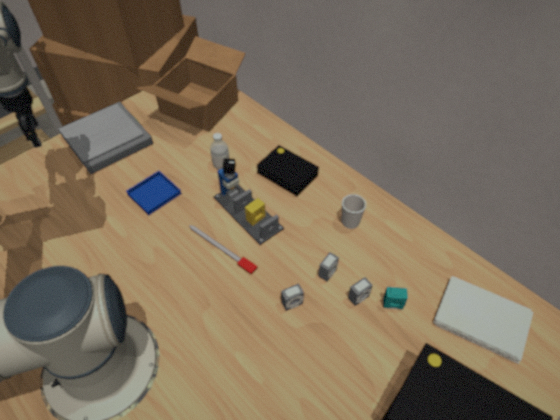

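View pics/top0.png

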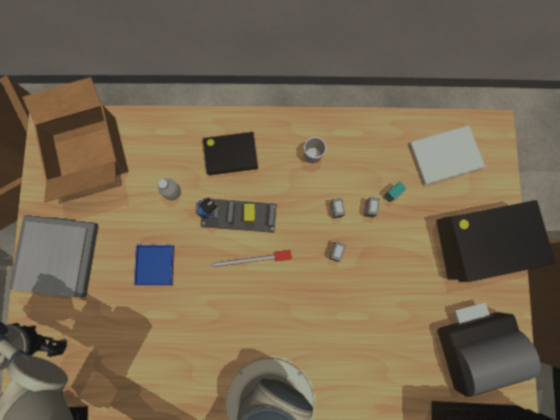

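Side view: dispenser near (245,210), yellow cassette at (256,211), spindle from tip (190,227) to grip (248,265). Three grey cassettes are at (293,297), (329,266) and (361,291), with the turquoise decoy at (396,298). Top view: the tray is at (154,265).

```bash
cat > h.py <<'E'
import numpy as np, cv2
from bench import observe, vision, ctrl
from scipy.spatial.transform import Rotation as R
def grab(n):
    d=vision.get_image(n); d["f"]=210/np.tan(np.radians(d["fovy"])/2); return d
def slopes(d,uv):
    uv=np.atleast_2d(np.asarray(uv,float)); s=(uv-[d["cx"],d["cy"]])/d["f"]
    t=s.copy()
    for _ in range(20): t=s/(1+d["k1"]*(t**2).sum(1,keepdims=True))
    return t
def rays(d,uv):
    t=slopes(d,uv); v=np.c_[t[:,0],-t[:,1],-np.ones(len(t))]
    return d["extrinsics"][:3,3], v@d["extrinsics"][:3,:3].T
def onplane(d,uv,z):
    o,v=rays(d,uv); return o+v*((z-o[2])/v[:,2:])
def bydepth(d,uv):
    uv=np.atleast_2d(uv); o,v=rays(d,uv); z=d["z_map"][uv[:,1].astype(int),uv[:,0].astype(int)]
    return o+v*z[:,None]
def proj(d,P):
    P=np.atleast_2d(P); E=d["extrinsics"]; c=(P-E[:3,3])@E[:3,:3]
    t=np.c_[c[:,0],-c[:,1]]/-c[:,2:]
    t=t*(1+d["k1"]*(t**2).sum(1,keepdims=True)); return t*d["f"]+[d["cx"],d["cy"]]
def cloud(d):
    v,u=np.mgrid[0:420,0:560]; uv=np.c_[u.ravel(),v.ravel()]; return bydepth(d,uv).reshape(420,560,3)
def crop(d,x0,y0,x1,y1,k,name):
    cv2.imwrite(name,cv2.resize(d["img"][y0:y1,x0:x1],None,fx=k,fy=k,interpolation=cv2.INTER_CUBIC))
def rc(d,pts):  # top-camera points
    pass
E
python3 - <<'E'
from h import *
t=grab("top"); s=grab("side")
crop(t,140,170,300,290,5,"pics/t1.png"); crop(t,300,170,420,270,6,"pics/t2.png")
crop(s,180,150,300,280,4,"pics/s1.png"); crop(s,270,240,420,320,5,"pics/s2.png")
for d in(t,s):
    C=cloud(d); 
    for nm,uv in dict(t=dict(bench=(300,300),tray=(154,265),kit=(230,150)),s=dict(bench=(200,300),tray=(154,195),kit=(290,172)))["t" if d is t else "s"].items(): print(nm,C[uv[1],uv[0]].round(1))
E
```

```text
bench [315.6 -95.8   1.4]
tray [423.7 379.2   0.9]
kit [799.8 136.3  45. ]
bench [292.2 -29.7  -1.1]
tray [418.9 369.4   4.1]
kit [776.9 106.3  48.1]
```

View pics/t1.png

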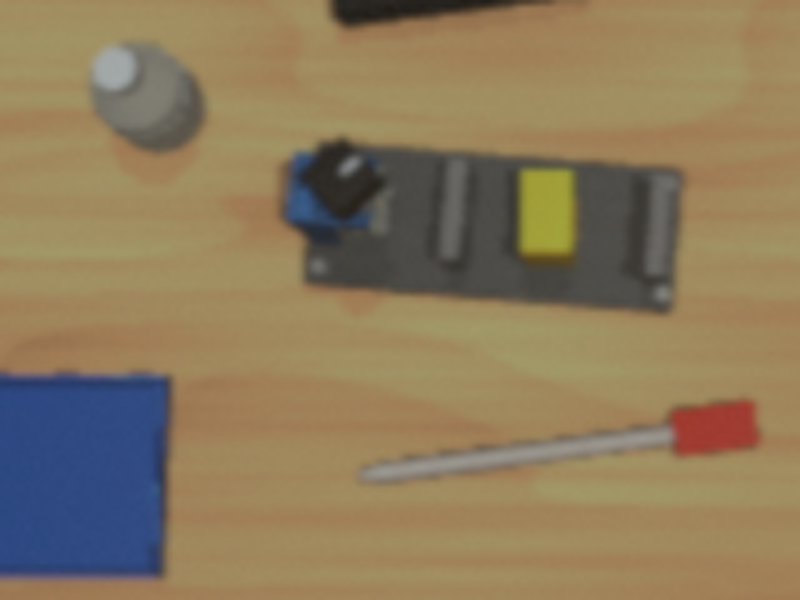

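View pics/t2.png

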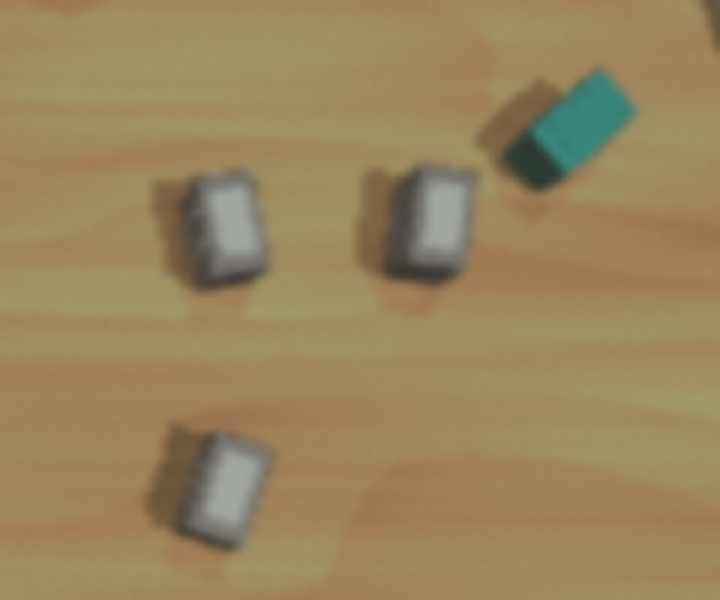

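View pics/s1.png

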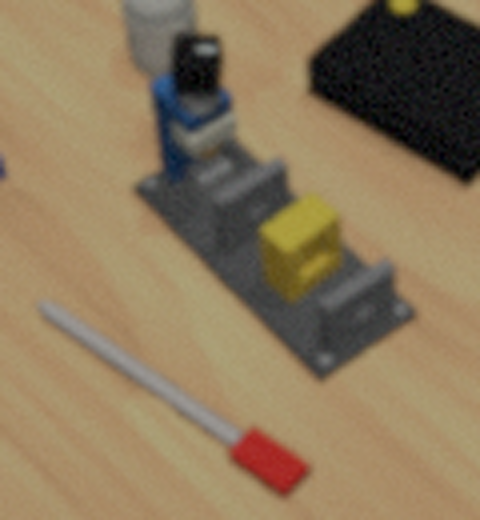

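View pics/s2.png

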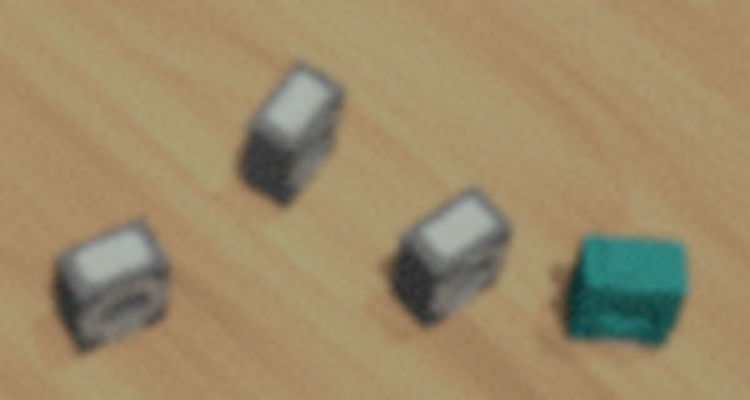

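```bash
cat > meas.py <<'E'
from h import *
def rect(d,mask,z,minpx=12):
    """min area rect of each blob cast on plane z"""
    n,l,st,_=cv2.connectedComponentsWithStats(mask.astype(np.uint8),connectivity=8); out=[]
    for i in range(1,n):
        if st[i,4]<minpx: continue
        cs,_=cv2.findContours((l==i).astype(np.uint8),cv2.RETR_EXTERNAL,cv2.CHAIN_APPROX_NONE)
        uv=np.argwhere(l==i)[:,::-1]
        P=onplane(d,uv,z); c=P.mean(0)[:2]
        # upsampled area rect incl half px
        r=cv2.minAreaRect(P[:,:2].astype(np.float32))
        px=P[:,:2]-c; w,V=np.linalg.eigh(px.T@px/len(px)); ax=V[:,1]
        out.append(dict(n=st[i,4],uv=uv.mean(0).round(1),c=c.round(1),rc=np.round(r[0],1),size=np.round(sorted(r[1]),1),ang=round(float(np.degrees(np.arctan2(ax[1],ax[0]))%180),1)))
    return out
def hsv(d): return cv2.cvtColor(d["img"],cv2.COLOR_BGR2HSV).astype(int)
def white(d):
    h=hsv(d); return (h[...,1]<45)&(h[...,2]>125)
def yellow(d):
    h=hsv(d); return (h[...,0]>23)&(h[...,0]<35)&(h[...,1]>150)&(h[...,2]>60)
def red(d):
    h=hsv(d); return ((h[...,0]<8)|(h[...,0]>172))&(h[...,1]>150)&(h[...,2]>60)
def blue(d):
    h=hsv(d); return (h[...,0]>100)&(h[...,0]<130)&(h[...,1]>120)
def show(t,L): 
    for r in L: print(t,{k:(v.tolist() if hasattr(v,'tolist') else v) for k,v in r.items()})
E
python3 - <<'E'
from meas import *
for n in("top","side"):
    d=grab(n); C=cloud(d); h=hsv(d)
    inw=(C[...,0]>380)&(C[...,0]<720)&(C[...,1]>-300)&(C[...,1]<330)
    show(n+" white",rect(d,white(d)&inw,66))
    show(n+" yel",rect(d,yellow(d)&inw,76))
    show(n+" red",rect(d,red(d)&inw,14))
    show(n+" blue",rect(d,blue(d),22,50))
    print(h[215,230],h[185 if n=="top" else 225,230])
    z=C[...,2]
    b=yellow(d)&inw; print("yel z pct",np.percentile(z[b],[5,50,95]))
    b=white(d)&inw; print("white z",np.percentile(z[b],[5,50,95]))
E
```

```text
top white {'n': 35, 'uv': [164.5, 182.7], 'c': [683.3, 341.1], 'rc': [682.7, 340.0], 'size': [16.0, 27.8], 'ang': 170.8}
top white {'n': 39, 'uv': [169.9, 189.4], 'c': [661.7, 322.7], 'rc': [660.6, 323.1], 'size': [16.3, 27.0], 'ang': 141.5}
top white {'n': 93, 'uv': [338.9, 206.5], 'c': [610.3, -216.2], 'rc': [610.3, -216.5], 'size': [25.5, 35.4], 'ang': 13.8}
top white {'n': 112, 'uv': [338.6, 251.1], 'c': [469.1, -213.0], 'rc': [470.6, -212.6], 'size': [25.6, 46.5], 'ang': 161.5}
top white {'n': 191, 'uv': [243.1, 260.4], 'c': [438.3, 84.4], 'rc': [438.2, 84.7], 'size': [9.8, 188.1], 'ang': 97.9}
top yel {'n': 174, 'uv': [248.9, 212.2], 'c': [588.2, 68.4], 'rc': [589.0, 68.1], 'size': [31.4, 51.0], 'ang': 1.8}
top red {'n': 140, 'uv': [282.6, 255.1], 'c': [458.2, -39.0], 'rc': [458.0, -38.5], 'size': [28.2, 52.2], 'ang': 99.5}
top blue {'n': 1358, 'uv': [153.7, 264.5], 'c': [424.9, 374.3], 'rc': [425.0, 374.3], 'size': [115.3, 117.9], 'ang': 178.9}
[ 20  15 103] [ 19 108 160]
yel z pct [36.39433718 75.47928726 80.69741657]
white z [  10.34883181   64.25893571 1417.66282562]
side w
[... 394 characters left out ...]
0, 290.8], 'c': [468.9, -211.7], 'rc': [470.6, -212.1], 'size': [25.8, 44.4], 'ang': 156.8}
side yel {'n': 192, 'uv': [254.7, 208.2], 'c': [580.4, 58.0], 'rc': [577.7, 51.7], 'size': [58.6, 69.3], 'ang': 42.1}
side red {'n': 172, 'uv': [247.0, 265.0], 'c': [455.3, -43.1], 'rc': [455.6, -42.9], 'size': [30.6, 53.8], 'ang': 96.0}
side blue {'n': 102, 'uv': [222.8, 179.6], 'c': [612.6, 252.6], 'rc': [613.1, 243.7], 'size': [29.1, 110.1], 'ang': 54.1}
side blue {'n': 1165, 'uv': [153.3, 192.2], 'c': [418.4, 365.7], 'rc': [419.5, 367.1], 'size': [123.8, 126.7], 'ang': 14.0}
[ 15  99 124] [ 23  80 169]
yel z pct [26.50191583 74.10700994 78.44668968]
white z [  9.4719809   65.52580188 120.75385588]
```

```bash
python3 - <<'E'
from meas import *
for n in("top","side"):
    d=grab(n); h=hsv(d)
    k=4
    big=cv2.resize(d["img"],None,fx=k,fy=k,interpolation=cv2.INTER_CUBIC)
    hb=cv2.cvtColor(big,cv2.COLOR_BGR2HSV).astype(int)
    m=((hb[...,1]<62)&(hb[...,2]<125))|((hb[...,0]>100)&(hb[...,0]<130)) | ((hb[...,0]>23)&(hb[...,0]<35)&(hb[...,1]>150))
    x0,y0,x1,y1=(195,195,282,240) if n=="top" else (205,165,290,250)
    M=np.zeros_like(m); M[y0*k:y1*k,x0*k:x1*k]=m[y0*k:y1*k,x0*k:x1*k]
    M=cv2.morphologyEx(M.astype(np.uint8)*255,cv2.MORPH_CLOSE,np.ones((13,13)))
    M=cv2.morphologyEx(M,cv2.MORPH_OPEN,np.ones((5,5)))
    cs,_=cv2.findContours(M,cv2.RETR_EXTERNAL,cv2.CHAIN_APPROX_NONE)
    c=max(cs,key=cv2.contourArea)
    vis=big.copy(); cv2.drawContours(vis,[c],-1,(255,0,255),1)
    cv2.imwrite(f"pics/disp_{n}.png",vis[y0*k-20:y1*k+20,x0*k-20:x1*k+20])
    uv=(c[:,0,:]+.5)/k-.5
    np.save(f"c_{n}.npy",uv)
    ap=cv2.approxPolyDP(c,12,True)[:,0]; 
    q=(ap+.5)/k-.5
    for a,p in zip(q,onplane(d,q,10)): print(n,a.round(1),p[:2].round(1))
E
```

```text
top [197.4 201.9] [631.8 243.7]
top [196.1 212.9] [595.  246.4]
top [201.4 217.1] [581.  228.6]
top [201.6 225.6] [552.8 226.8]
top [273.4 230.6] [538.1  -8.5]
top [274.9 204.1] [626.1 -12.7]
top [207.9 198.9] [642.1 209.3]
side [214.1 164.6] [641.2 334.1]
side [220.1 188.6] [587.1 237.3]
side [214.4 197.6] [549.5 220.7]
side [258.6 242.9] [533.   -7.6]
side [282.1 228.6] [620.  -18.7]
side [276.4 215.4] [642.7  30.4]
side [257.1 213.9] [603.6  76.5]
side [262.6 210.1] [626.   75.5]
side [262.9 203.1] [645.8  95.7]
side [238.4 184.9] [640.4 208.1]
side [233.4 164.6] [688.  288.7]
```

View pics/disp_top.png

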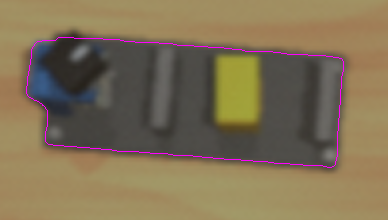

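View pics/disp_side.png

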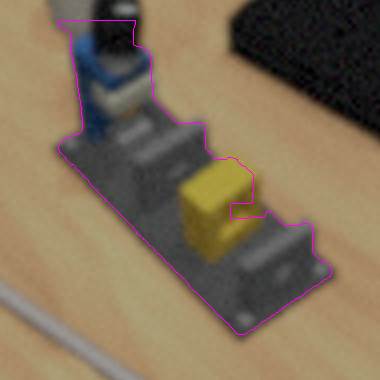

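```bash
cat > edge.py <<'E'
from meas import *
def edge(d,P0,P1,span=14,n=25,ch=None):
    """measure an image edge near world segment P0-P1 (same z): returns offsets (mm) along horizontal normal (left of P0->P1), per-sample, and fitted"""
    g=d["img"].astype(np.float32).mean(2) if ch is None else ch(d)
    P0=np.array(P0,float);P1=np.array(P1,float)
    t=(P1-P0)[:2]; t/=np.linalg.norm(t); nn=np.array([-t[1],t[0],0])
    s=np.arange(-span,span+.01,.5); res=[]
    for a in np.linspace(.1,.9,n):
        uv=proj(d,P0+(P1-P0)*a+s[:,None]*nn).astype(np.float32)
        p=cv2.remap(g,uv[:,:1],uv[:,1:],cv2.INTER_CUBIC)[:,0]
        p=cv2.GaussianBlur(p[None],(1,1) if 0 else (9,1),2)[0]
        q=np.gradient(p); i=np.argmax(abs(q)); 
        w=np.clip(q*np.sign(q[i]),0,None); w[abs(np.arange(len(w))-i)>6]=0
        res.append(((w*s).sum()/w.sum(),q[i]*2,a))
    return np.array(res)
E
python3 - <<'E'
from edge import *
th=np.arctan(0.068); Y=np.array([np.sin(th),np.cos(th),0]);X=np.array([np.cos(th),-np.sin(th),0]); O=np.array([586.6,63.7,0])
W=lambda x,y,z:O+x*X+y*Y+np.array([0,0,z])
for n in("top","side"):
    d=grab(n); C=cloud(d)
    for y in(-65,65):
        for z in (72,82):
            uv=proj(d,W(0,y,z)); print(n,y,z,uv.round(1),C[uv[0,1].round().astype(int),uv[0,0].round().astype(int)].round(1))
    E={"front":((-48,-77,0 if n=="side" else 0),(-48,150,0)),"back":((48,-50,10),(48,55 if n=="top" else -50,10)),"near":((-40,-77,0),(40,-77,0)),
       "c1n":((-32,-71,72),(32,-71,72)),"c1f":((-32,-59,72),(32,-59,72)),"c2n":((-32,59,72),(32,59,72)),"c2f":((-32,71,72),(32,71,72))}
    for k,(a,b) in E.items():
        if k=="back" and n=="side": continue
        r=edge(d,W(*a),W(*b),span=10 if k[0]!="c" else 8)
        pf=np.polyfit(r[:,2]-.5,r[:,0],1); print(n,k,"off med",np.median(r[:,0]).round(2),"sd",r[:,0].std().round(2),"slope/len",(pf[0]/np.linalg.norm(np.subtract(a,b))).round(4),"grad",r[:,1].mean().round(1))
E
```

```text
top -65 72 [[271.1 214.5]] [583.8  -0.9  71.6]
top -65 82 [[271. 214.]] [583.8  -0.9  71.6]
top 65 72 [[229.9 211.4]] [592.3 128.3  72.1]
top 65 82 [[229.6 210.9]] [592.3 128.3  72.1]
top front off med -0.02 sd 0.44 slope/len -0.0028 grad 8.9
top back off med 0.08 sd 3.53 slope/len 0.0402 grad -2.6
top near off med -0.78 sd 0.6 slope/len 0.005 grad -6.8
top c1n off med -5.89 sd 0.69 slope/len 0.0105 grad -5.4
top c1f off med -0.4 sd 0.28 slope/len -0.0044 grad -6.3
top c2n off med -0.83 sd 0.33 slope/len 0.0029 grad 5.8
top c2f off med -0.48 sd 0.38 slope/len -0.01 grad -6.0
side -65 72 [[268.7 220. ]] [ 5.84e+02 -3.00e-01  6.94e+01]
side -65 82 [[268.7 217.9]] [620.5  40.4   7.3]
side 65 72 [[241.8 194.1]] [593.  130.2  69.3]
side 65 82 [[241.6 192. ]] [629.7 178.    8.2]
side front off med -0.31 sd 0.77 slope/len -0.0053 grad 9.5
side near off med -0.45 sd 0.73 slope/len -0.0047 grad -9.2
side c1n off med -2.54 sd 1.1 slope/len -0.0144 grad 5.7
side c1f off med -1.85 sd 1.51 slope/len -0.0088 grad -2.7
side c2n off med -3.03 sd 2.03 slope/len 0.061 grad 5.5
side c2f off med -1.72 sd 1.63 slope/len -0.072 grad -2.1
```

Call:
step_arm --pt "1 0 0 0 0 0 0.15" --pt "1 0 0 0 0 0 0.15" --pt "1 0 0 0 0 0 0.15" --pt "1 0 0 0 0 0 0.15" --pt "1 0 0 0 0 0 0.15" --pt "1 0 0 0 0 0 0.15" --pt "1 0 0 0 0 0 0.15" --pt "1 0 0 0 0 0 0.15" --pt "1 -43 30 0 0 0 0" --pt "1 -43 30 0 0 0 0" --pt "1 -43 30 0 0 0 0" --pt "1 -43 30 0 0 0 0" --pt "1 -43 30 0 0 0 0" --pt "1 -43 30 0 0 0 0" --pt "1 -43 30 0 0 0 0" --pt "1 -43 30 0 0 0 0" --pt "1 -43 30 0 0 0 0" --pt "1 -43 30 0 0 0 0" --pt "1 -43 30 0 0 0 0" --pt "1 -43 30 0 0 0 0"

```text
clock: 2.5
ee_pos: [570.9, 87.3, 248.5]
eef_rot: [3.141, -0.0, 1.569]
ft_force: [1.3, 1.2, -0.0]
grip_width: 85.4
```

Call:
step_arm --pt "1 0 0 0 0 0 0" --pt "1 0 0 0 0 0 0"

```text
clock: 2.7
ee_pos: [570.3, 88.3, 248.0]
eef_rot: [-3.141, -0.0, 1.567]
ft_force: [-0.1, -0.3, 0.3]
grip_width: 85.3
```

```bash
cat > st.py <<'E'
import sys
from h import *
def st():
    s=observe(); print("t",round(s["clock"],2),"pos",s["ee_pos"].round(1),"rpy",s["eef_rot"].round(3),"J",s["joints"].round(2),"F",s["ft_force"].round(1),"w",round(s["grip_width"],1)); return s
def go(x,y,z,yaw):
    s=st(); c=s["eef_rot"][2]; dt=(c-yaw+np.pi)%(2*np.pi)-np.pi
    d=np.array([x,y,z])-s["ee_pos"]; 
    print("turn z +%.3f  then shift"%dt,np.round([np.cos(yaw)*d[0]+np.sin(yaw)*d[1],np.sin(yaw)*d[0]-np.cos(yaw)*d[1],-d[2]],1))
if __name__=="__main__":
    a=[float(v) for v in sys.argv[1:]]
    go(*a) if a else st()
E
python3 st.py 588.5 68 56 1.571
python3 - <<'E'
from meas import *
t=grab("top"); crop(t,180,170,320,280,5,"pics/t3.png")
s=grab("side"); crop(s,180,120,330,250,5,"pics/s3.png")
E
```

```text
t 2.7 pos [570.3  88.3 248. ] rpy [-3.141 -0.     1.567] J [0.05 0.43 1.47 0.   1.25 0.05] F [-0.1 -0.3  0.3] w 85.3
turn z +-0.004  then shift [-20.3  18.2 192. ]
```

View pics/t3.png

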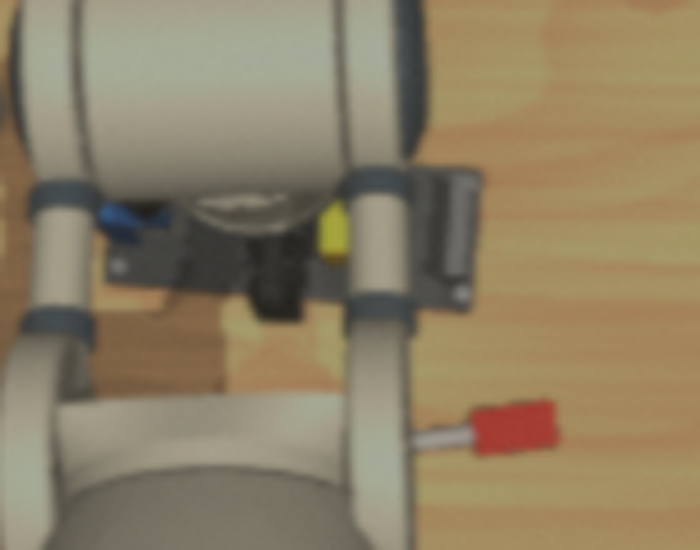

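View pics/s3.png

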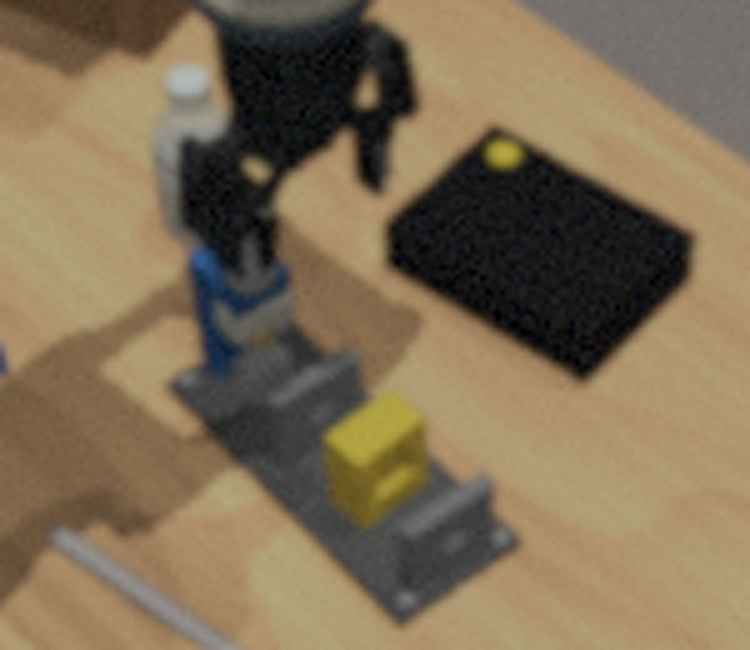

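Nothing is disturbed and the gripper is above the dispenser. Next: centre over the yellow cassette and descend.

Call:
step_arm --pt "1 -20.3 18.2 0 0 0 0" --pt "1 0 0 30 0 0 0" --pt "1 0 0 30 0 0 0" --pt "1 0 0 30 0 0 0" --pt "1 0 0 30 0 0 0" --pt "1 0 0 30 0 0 0" --pt "1 0 0 20 0 0 0" --pt "1 0 0 20 0 0 0" --pt "1 0 0 0 0 0 0" --pt "0.5 0 0 0 0 0 0" --pt "0.5 0 0 0 0 0 0" --pt "0.5 0 0 0 0 0 0" --pt "0.5 0 0 0 0 0 0" --pt "0.5 0 0 0 0 0 0" --pt "0.5 0 0 0 0 0 0" --pt "0.5 0 0 0 0 0 0" --force 50

```text
clock: 4.4
ee_pos: [588.8, 69.3, 59.8]
eef_rot: [3.139, -0.0, 1.569]
ft_force: [-1.6, 2.6, 7.0]
grip_width: 53.5
```

```bash
python3 st.py 424 373 120 1.571
python3 - <<'E'
from meas import *
s=grab("side"); crop(s,180,120,330,250,5,"pics/s4.png")
E
```

```text
t 4.4 pos [588.8  69.3  59.8] rpy [ 3.139 -0.     1.569] J [0.02 0.68 1.6  0.   0.85 0.02] F [-1.6  2.6  7. ] w 53.5
turn z +-0.002  then shift [ 303.7 -164.7  -60.2]
```

View pics/s4.png

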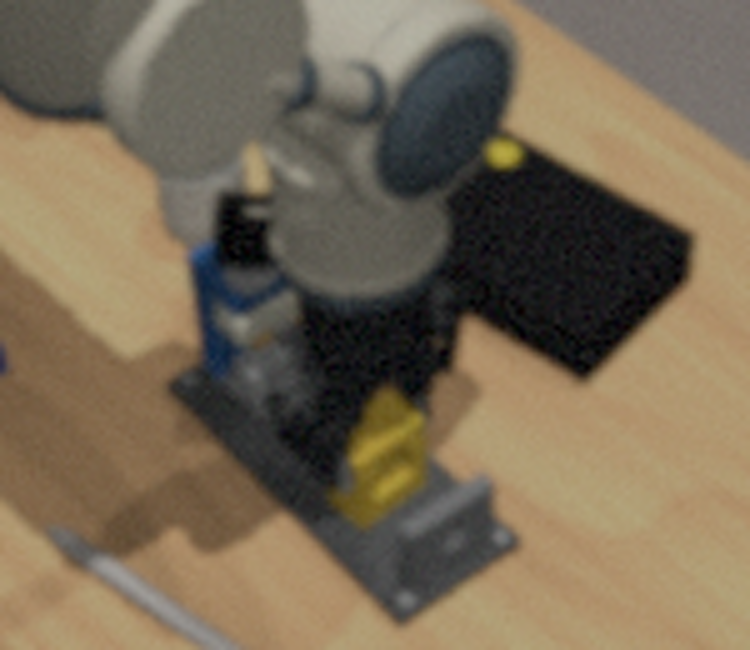

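Call:
step_arm --pt "0.5 0 0 -15 0 0 0" --pt "0.5 0 0 -25 0 0 0" --pt "0.5 0 -25 -10 0 0 0" --pt "0.5 0 -35 0 0 0 0" --pt "0.5 0 -40 0 0 0 0" --pt "0.5 30 -20 0 0 0 0" --pt "0.5 40 -10 0 0 0 0" --pt "0.5 40 -10 0 0 0 0" --pt "0.5 40 -10 0 0 0 0" --pt "0.5 40 -5 0 0 0 0" --pt "0.5 40 -5 0 0 0 0" --pt "0.5 40 -5 0 0 0 0" --pt "0.5 34 0 0 0 0 0" --pt "0.5 0 0 0 0 0 0" --pt "0.5 0 0 0 0 0 0"

```text
clock: 5.95
ee_pos: [423.5, 373.9, 108.9]
eef_rot: [3.141, -0.0, 1.57]
ft_force: [-0.5, -0.0, -2.5]
grip_width: 53.4
```

```bash
python3 st.py 424 373 54.5 1.571
python3 - <<'E'
from meas import *
s=grab("side"); crop(s,80,120,240,250,5,"pics/s5.png")
E
```

```text
t 5.95 pos [423.5 373.9 108.9] rpy [ 3.141 -0.     1.57 ] J [ 0.62  0.58  1.64 -0.    0.91  0.62] F [-0.5 -0.  -2.5] w 53.4
turn z +-0.001  then shift [-0.9  0.5 54.4]
```

View pics/s5.png

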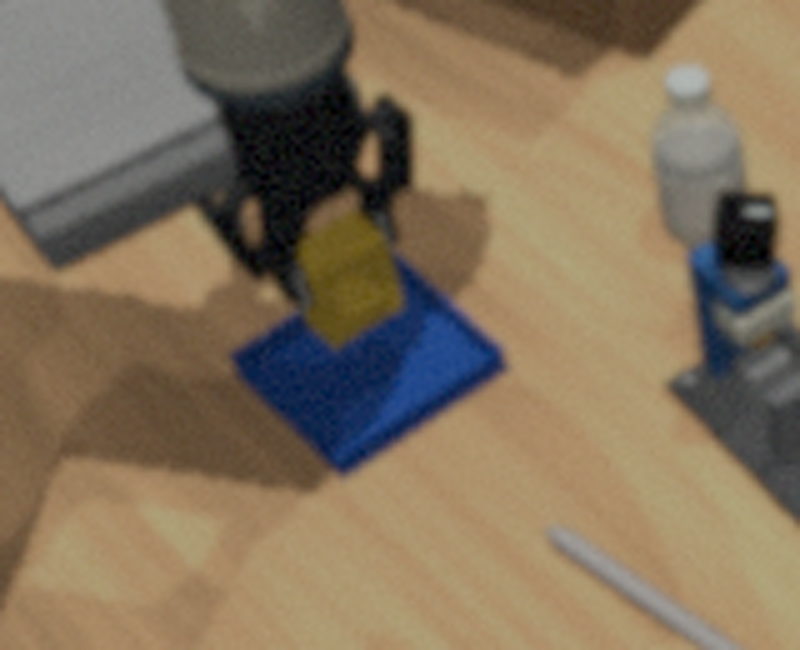

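The yellow cassette is held upright over the tray, with the tray's near corner at about (347,470) in the crop. I'll lower it now.

Call:
step_arm --pt "0.5 0 0 20 0 0 0" --pt "0.5 0 0 20 0 0 0" --pt "0.5 0 0 10 0 0 0" --pt "0.5 0 0 3 0 0 0" --pt "0.5 0 0 1 0 0 0" --pt "0.5 0 0 0 0 0 0"

```text
clock: 6.6
ee_pos: [424.1, 373.3, 54.9]
eef_rot: [3.141, -0.0, 1.568]
ft_force: [-0.5, 0.5, -1.8]
grip_width: 53.4
```

Call:
step_arm --pt "0.5 0 0 0.8 0 0 0" --pt "0.5 0 0 0 0 0 0" --pt "0.5 0 0 0.8 0 0 0" --pt "0.5 0 0 0 0 0 0"

```text
clock: 7.0
ee_pos: [423.9, 373.5, 53.7]
eef_rot: [3.141, -0.001, 1.569]
ft_force: [-3.4, -1.6, 16.9]
grip_width: 53.3
```

Call:
step_arm --pt "0.5 0 0 -0.8 0 0 0" --pt "0.8 0 0 0 0 0 0" --pt "0.9 0 0 0 0 0 0" --pt "0.9 0 0 0 0 0 0" --pt "0.9 0 0 0 0 0 0" --pt "1 0 0 -20 0 0 0" --pt "1 0 0 -30 0 0 0" --pt "1 0 0 -40 0 0 0" --pt "1 0 0 -40 0 0 0" --pt "1 -40 0 0 0 0 0" --pt "1 -40 0 0 0 0 0" --pt "1 -40 0 0 0 0 0" --pt "1 -40 0 0 0 0 0" --pt "1 -40 0 0 0 0 0" --pt "1 -40 0 0 0 0 0" --pt "1 -40 0 0 0 0 0" --pt "1 -40 0 0 0 0 0" --pt "1 0 0 0 0 0 0"

```text
clock: 8.8
ee_pos: [423.0, 49.8, 183.6]
eef_rot: [3.142, 0.001, 1.565]
ft_force: [0.6, 0.8, -0.6]
grip_width: 85.4
```

```bash
python3 st.py
python3 - <<'E'
from meas import *
t=grab("top"); s=grab("side"); crop(s,80,120,240,250,5,"pics/s6.png"); cv2.imwrite("pics/t6.png",t["img"])
for n,d in(("top",t),("side",s)):
    C=cloud(d); inw=(C[...,0]>380)&(C[...,0]<720)&(C[...,1]>-420)&(C[...,1]<-150)
    show(n+" white",rect(d,white(d)&inw,66)); show(n+" yel",rect(d,yellow(d),70))
E
```

```text
t 8.8 pos [423.   49.8 183.6] rpy [3.142e+00 1.000e-03 1.565e+00] J [-0.02  0.31  1.9  -0.    0.94 -0.02] F [ 0.6  0.8 -0.6] w 85.4
top white {'n': 104, 'uv': [338.8, 206.5], 'c': [610.2, -215.9], 'rc': [610.6, -215.7], 'size': [25.7, 43.1], 'ang': 10.8}
top white {'n': 101, 'uv': [373.8, 205.5], 'c': [614.3, -327.8], 'rc': [616.0, -327.9], 'size': [25.0, 45.9], 'ang': 170.1}
top white {'n': 119, 'uv': [338.6, 250.7], 'c': [470.1, -213.1], 'rc': [470.5, -212.6], 'size': [25.6, 46.7], 'ang': 162.7}
top yel {'n': 41, 'uv': [210.1, 142.0], 'c': [818.8, 198.8], 'rc': [818.7, 199.2], 'size': [19.5, 20.5], 'ang': 138.7}
top yel {'n': 64, 'uv': [463.5, 224.0], 'c': [556.2, -611.6], 'rc': [556.2, -611.6], 'size': [26.5, 26.7], 'ang': 12.4}
top yel {'n': 183, 'uv': [151.6, 264.1], 'c': [424.5, 367.5], 'rc': [424.9, 366.3], 'size': [37.3, 50.0], 'ang': 179.9}
side white {'n': 132, 'uv': [328.9, 259.9], 'c': [610.2, -214.5], 'rc': [609.1, -214.9], 'size': [26.5, 48.6], 'ang': 9.0}
side white {'n': 145, 'uv': [361.7, 284.6], 'c': [615.6, -327.4], 'rc': [614.8, -327.5], 'size': [26.7, 44.6], 'ang': 171.4}
side white {'n': 143, 'uv': [292.3, 290.6], 'c': [469.9, -211.8], 'rc': [470.9, -212.5], 'size': [25.9, 46.0], 'ang': 158.1}
side white {'n': 16, 'uv': [294.0, 305.0], 'c': [443.4, -244.7], 'rc': [443.9, -244.9], 'size': [6.2, 17.8], 'ang': 161.1}
side yel {'n': 37, 'uv': [280.3, 150.3], 'c': [807.6, 183.2], 'rc': [807.8, 184.1], 'size': [21.5, 24.7], 'ang': 69.1}
side yel {'n': 126, 'uv': [150.5, 182.0], 'c': [419.7, 365.5], 'rc': [420.3, 362.2], 'size': [37.9, 53.8], 'ang': 5.0}
side yel {'n': 22, 'uv': [157.1, 191.5], 'c': [412.0, 319.0], 'rc': [412.4, 319.3], 'size': [13.1, 33.0], 'ang': 11.9}
side yel {'n': 152, 'uv': [434.3, 359.8], 'c': [581.3, -579.0], 'rc': [581.0, -578.5], 'size': [31.8, 33.2], 'ang': 143.8}
```

View pics/s6.png

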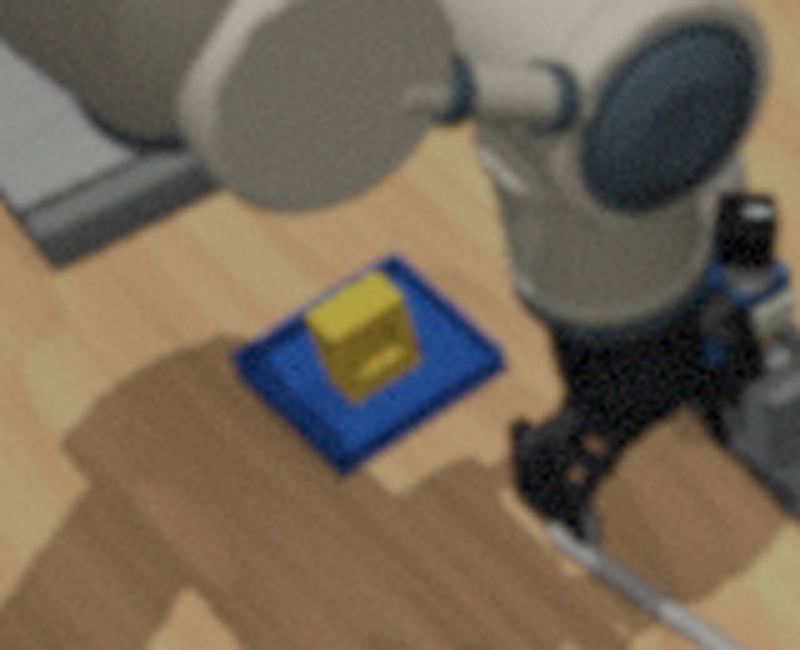

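View pics/t6.png

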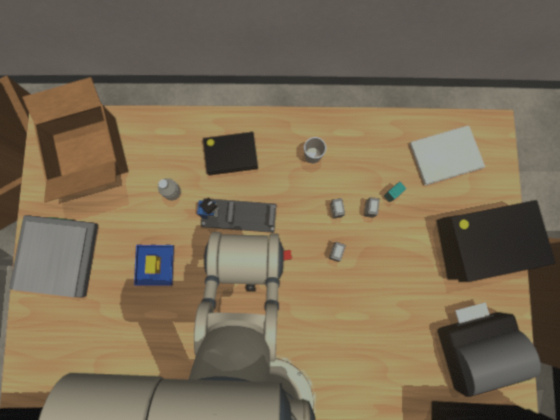

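The yellow cassette stands upright in the tray. Next is grey cassette B at (470,-212), angle -20°.

```bash
python3 st.py 470 -212.4 48 1.222
```

```text
t 8.9 pos [423.1  52.7 183.5] rpy [ 3.142 -0.     1.566] J [-0.02  0.31  1.89  0.    0.94 -0.01] F [-0.   0.8 -0.7] w 85.4
turn z +0.344  then shift [-233.1  134.6  135.5]
```

Call:
step_arm --pt "1 0 0 0 0 0 0.115" --pt "1 0 0 0 0 0 0.115" --pt "1 0 0 0 0 0 0.114" --pt "1 -33 19 0 0 0 0" --pt "1 -33 19 0 0 0 0" --pt "1 -33 19 0 0 0 0" --pt "1 -33 19 0 0 0 0" --pt "1 -33 19 0 0 0 0" --pt "1 -33 20 0 0 0 0" --pt "1 -35 20 10 0 0 0" --pt "1 0 0 30 0 0 0" --pt "1 0 0 30 0 0 0" --pt "1 0 0 25 0 0 0" --pt "1 0 0 20 0 0 0" --pt "1 0 0 20 0 0 0" --pt "1 0 0 0 0 0 0" --pt "1 0 0 0 0 0 0"

```text
clock: 10.6
ee_pos: [471.5, -210.8, 48.6]
eef_rot: [-3.141, -0.0, 1.226]
ft_force: [0.6, -0.7, 0.0]
grip_width: 85.6
```

Call:
step_arm --pt "0.55 0 0 0 0 0 0" --pt "0.5 0 0 0 0 0 0" --pt "0.5 0 0 0 0 0 0" --pt "0.5 0 0 0 0 0 0" --pt "0.5 0 0 0 0 0 0" --pt "0.5 0 0 0 0 0 0" --pt "0.5 0 0 0 0 0 0"

```text
clock: 11.3
ee_pos: [471.5, -211.7, 49.5]
eef_rot: [3.14, 0.0, 1.225]
ft_force: [-0.8, 3.2, 10.6]
grip_width: 53.4
```

```bash
python3 st.py 589.4 101 58.3 1.5
python3 - <<'E'
from meas import *
s=grab("side"); crop(s,230,200,390,330,5,"pics/s7.png")
E
```

```text
t 11.3 pos [ 471.5 -211.7   49.5] rpy [3.14  0.    1.225] J [-0.54  0.63  1.8   0.    0.7  -0.19] F [-0.8  3.2 10.6] w 53.4
turn z +-0.275  then shift [320.3  95.5  -8.8]
```

View pics/s7.png

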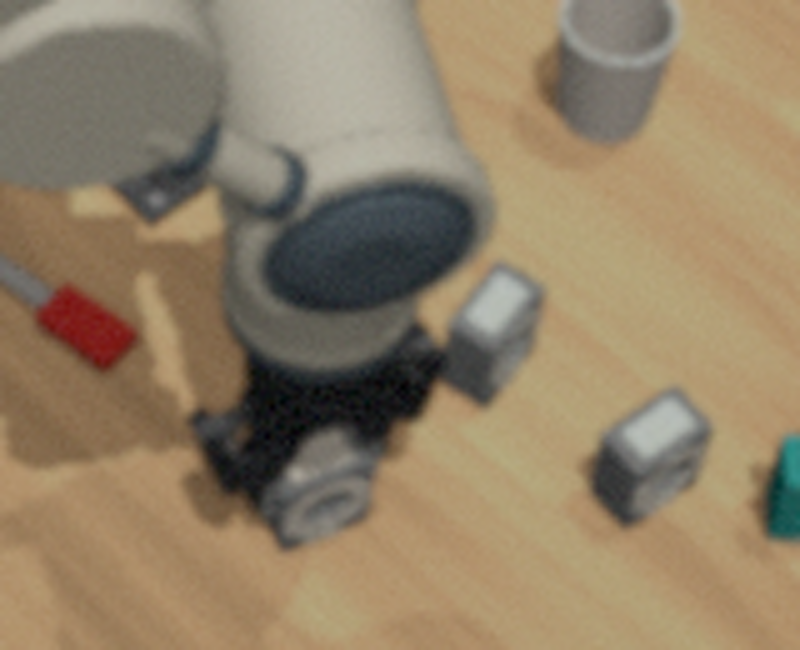

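Call:
step_arm --pt "0.5 0 0 -15 0 0 0" --pt "0.5 0 0 -25 0 0 0" --pt "0.5 0 0 0 0 0 -0.1" --pt "0.5 0 0 0 0 0 -0.1" --pt "0.5 0 0 0 0 0 -0.075" --pt "0.5 35 0 0 0 0 0" --pt "0.5 35 0 0 0 0 0" --pt "0.5 35 0 0 0 0 0" --pt "0.5 35 0 0 0 0 0" --pt "0.5 35 0 0 0 0 0" --pt "0.5 35 0 0 0 0 0" --pt "0.5 35 0 0 0 0 0" --pt "0.5 35 0 0 0 0 0" --pt "0.5 30 0 0 0 0 0" --pt "0.5 10 0 0 0 0 0" --pt "0.5 0 0 0 0 0 0" --pt "0.5 0 0 0 0 0 0"

```text
clock: 13.05
ee_pos: [493.7, 107.0, 88.7]
eef_rot: [3.141, 0.0, 1.5]
ft_force: [-0.2, 0.5, -2.2]
grip_width: 53.2
```

```bash
python3 st.py 589.4 101 59.5 1.5
python3 - <<'E'
from meas import *
s=grab("side"); crop(s,180,120,330,250,5,"pics/s8.png")
E
```

```text
t 13.05 pos [493.7 107.   88.7] rpy [3.141 0.    1.5  ] J [ 0.1   0.56  1.81 -0.    0.78  0.17] F [-0.2  0.5 -2.2] w 53.2
turn z +-0.000  then shift [ 0.8 95.9 29.2]
```

View pics/s8.png

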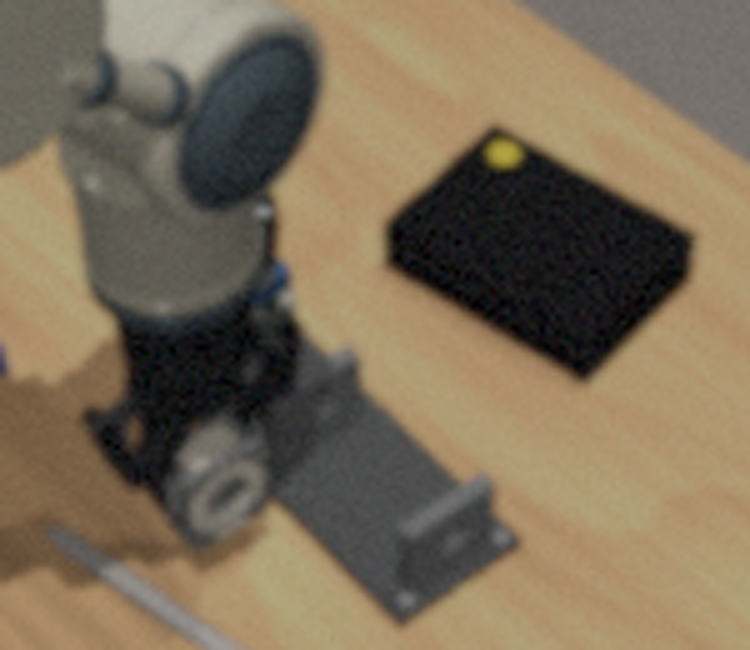

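Call:
step_arm --pt "0.5 0.8 20 0 0 0 0" --pt "0.5 0 25 0 0 0 0" --pt "0.5 0 25 0 0 0 0" --pt "0.5 0 26 0 0 0 0" --pt "0.5 0 0 0 0 0 0" --pt "0.5 0 0 10 0 0 0" --pt "0.5 0 0 10 0 0 0" --pt "0.5 0 0 7 0 0 0" --pt "0.5 0 0 1 0 0 0" --pt "0.5 0 0 0 0 0 0"

```text
clock: 14.1
ee_pos: [588.7, 101.5, 59.8]
eef_rot: [-3.14, 0.0, 1.5]
ft_force: [-1.0, -0.1, -1.4]
grip_width: 53.2
```

```bash
python3 st.py 589.4 101 59.5 1.5
```

```text
t 14.1 pos [588.7 101.5  59.8] rpy [-3.14  0.    1.5 ] J [0.07 0.69 1.59 0.   0.87 0.14] F [-1.  -0.1 -1.4] w 53.2
turn z +-0.000  then shift [-0.4  0.7  0.3]
```

Call:
step_arm --pt "0.5 -0.4 0.7 0.7 0 0 0" --pt "0.5 0 0 0 0 0 0" --pt "0.5 0 0 0.5 0 0 0" --pt "0.5 0 0 0 0 0 0"

```text
clock: 14.5
ee_pos: [590.2, 101.1, 59.5]
eef_rot: [3.142, 0.0, 1.5]
ft_force: [-2.5, 0.3, 5.4]
grip_width: 53.4
```

Call:
step_arm --pt "0.7 0 0 0 0 0 0" --pt "0.8 0 0 0 0 0 0" --pt "0.9 0 0 0 0 0 0" --pt "0.9 0 0 0 0 0 0" --pt "1 0 0 -15 0 0 0" --pt "1 0 0 -25 0 0 0" --pt "1 0 0 -35 0 0 0" --pt "1 0 0 -35 0 0 0" --pt "1 -40 0 0 0 0 0" --pt "1 -40 0 0 0 0 0" --pt "1 -40 0 0 0 0 0" --pt "1 -40 0 0 0 0 0" --pt "1 0 0 0 0 0 0"

```text
clock: 15.8
ee_pos: [578.7, -62.7, 169.4]
eef_rot: [3.141, 0.001, 1.496]
ft_force: [-0.5, 0.5, -0.3]
grip_width: 85.6
```

```bash
cat > cas.py <<'E'
from meas import *
import sys
tag=sys.argv[1]
t=grab("top"); s=grab("side"); crop(s,180,150,380,310,4,f"pics/s{tag}.png"); crop(t,190,180,390,280,4,f"pics/t{tag}.png")
for n,d in(("top",t),("side",s)):
    C=cloud(d); inw=(C[...,0]>380)&(C[...,0]<720)&(C[...,1]>-420)&(C[...,1]<140)
    m=white(d)&inw
    for r in rect(d,m,66,30):
        if r['size'][1]<60: 
            on=r['c'][1]>0
            print(n,r['uv'],"z66",r['c'],r['rc'],r['size'],r['ang'])
            if on: print("   z76",onplane(d,r['uv'],76).round(1))
E
python3 cas.py 9; python3 st.py
```

```text
top [338.8 206.4] z66 [ 610.4 -216.1] [ 611.9 -216.5] [25.5 38.7] 12.6
top [373.9 205.8] z66 [ 613.2 -327.9] [ 612.8 -328.3] [25.6 39.3] 170.9
top [262.9 209.7] z66 [598.2  24.8] [598.5  24.7] [25.4 47.4] 165.0
   z76 [[596.6  24.6  76. ]]
top [238.8 212.4] z66 [588.9 100.8] [590.3 101.8] [22.2 32. ] 173.9
   z76 [[587.4 100.1  76. ]]
top [320.2 222.2] z66 [ 559.5 -156.4] [ 560.1 -156.2] [24.3 48.2] 167.3
side [246.7 199.4] z66 [591.  106.4] [592.  106.1] [25.4 37.7] 179.2
   z76 [[585.7  99.7  76. ]]
side [329.  259.9] z66 [ 610.5 -214.6] [ 609.2 -215.1] [27.3 48.4] 8.8
side [361.4 284.7] z66 [ 614.8 -327.2] [ 613.4 -327.2] [26.7 47.4] 169.4
t 15.9 pos [578.8 -59.2 169.3] rpy [-3.142 -0.     1.498] J [-0.2   0.52  1.55  0.    1.07 -0.13] F [-0.   0.2  0.2] w 85.6
```

View pics/s9.png

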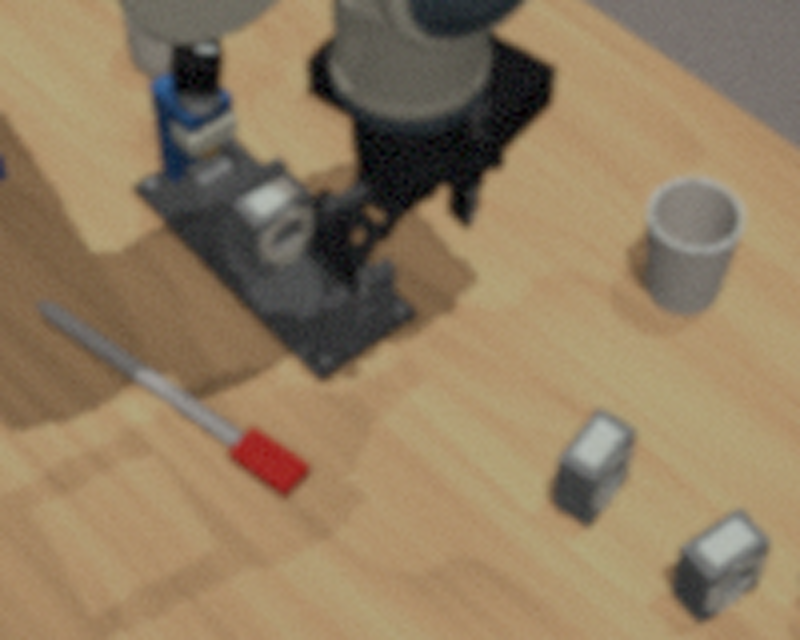

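Cassette B stands in the far slot. Cassette A at (610,-215), angle about 10.5°, is next.

```bash
python3 st.py 611 -215.0 48.5 1.75
```

```text
t 15.9 pos [578.8 -59.2 169.3] rpy [-3.142 -0.     1.498] J [-0.2   0.52  1.55  0.    1.07 -0.13] F [-0.   0.2  0.2] w 85.6
turn z +-0.252  then shift [-159.     3.9  120.8]
```

Call:
step_arm --pt "1 0 0 0 0 0 -0.126" --pt "1 0 0 0 0 0 -0.126" --pt "1 -32 0.8 0 0 0 0" --pt "1 -32 0.8 0 0 0 0" --pt "1 -32 0.8 0 0 0 0" --pt "1 -32 0.8 0 0 0 0" --pt "1 -31 0.7 0 0 0 0" --pt "1 0 0 30 0 0 0" --pt "1 0 0 30 0 0 0" --pt "1 0 0 30 0 0 0" --pt "1 0 0 20 0 0 0" --pt "1 0 0 10.8 0 0 0" --pt "1 0 0 0 0 0 0" --pt "0.55 0 0 0 0 0 0" --pt "0.5 0 0 0 0 0 0" --pt "0.5 0 0 0 0 0 0" --pt "0.5 0 0 0 0 0 0" --pt "0.5 0 0 0 0 0 0" --pt "0.5 0 0 0 0 0 0" --pt "0.5 0 0 0 0 0 0"

```text
clock: 17.9
ee_pos: [612.0, -214.4, 49.9]
eef_rot: [3.14, 0.001, 1.752]
ft_force: [-1.1, 1.6, 6.1]
grip_width: 53.4
```

```bash
python3 st.py 586.7 63.1 59.5 1.5
python3 - <<'E'
from meas import *
s=grab("side"); crop(s,270,200,390,310,5,"pics/s10.png")
E
```

```text
t 17.9 pos [ 612.  -214.4   49.9] rpy [3.140e+00 1.000e-03 1.752e+00] J [-0.43  0.75  1.46  0.    0.93 -0.61] F [-1.1  1.6  6.1] w 53.4
turn z +0.252  then shift [275.  -44.9  -9.6]
```

View pics/s10.png

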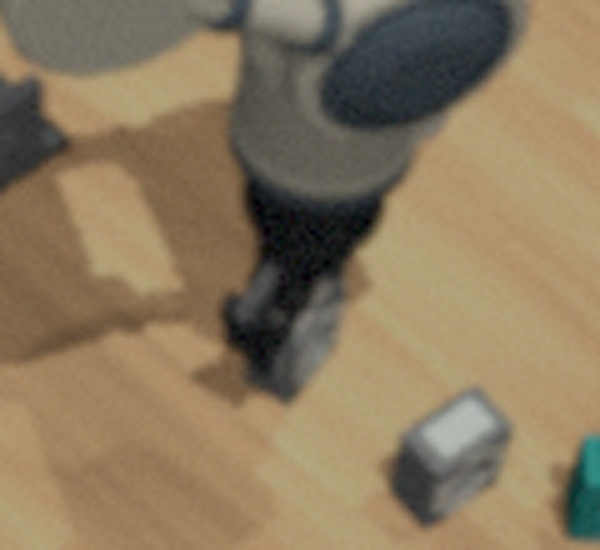

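Call:
step_arm --pt "0.5 0 0 -15 0 0 0" --pt "0.5 0 0 -25 0 0 0" --pt "0.5 0 0 0 0 0 0.126" --pt "0.5 0 0 0 0 0 0.126" --pt "0.5 15 -35 0 0 0 0" --pt "0.5 25 -35 0 0 0 0" --pt "0.5 25 -35 0 0 0 0" --pt "0.5 25 -35 0 0 0 0" --pt "0.5 35 0 0 0 0 0" --pt "0.5 35 0 0 0 0 0" --pt "0.5 35 0 0 0 0 0" --pt "0.5 35 0 0 0 0 0" --pt "0.5 30 0 0 0 0 0" --pt "0.5 15 0 0 0 0 0" --pt "0.5 0 0 0 0 0 0"

```text
clock: 19.45
ee_pos: [491.8, 71.7, 89.7]
eef_rot: [3.14, -0.0, 1.502]
ft_force: [0.1, -0.8, -1.4]
grip_width: 53.3
```

```bash
python3 st.py 588.2 63.1 60 1.5
```

```text
t 19.45 pos [491.8  71.7  89.7] rpy [ 3.14  -0.     1.502] J [0.02 0.55 1.83 0.   0.77 0.09] F [ 0.1 -0.8 -1.4] w 53.3
turn z +0.002  then shift [-1.7 96.8 29.7]
```

Call:
step_arm --pt "0.5 -0.8 20 0 0 0 0" --pt "0.5 0 25 0 0 0 0" --pt "0.5 0 25 0 0 0 0" --pt "0.5 0 26.8 0 0 0 0" --pt "0.5 0 0 0 0 0 0" --pt "0.5 0 0 10 0 0 0" --pt "0.5 0 0 10 0 0 0" --pt "0.5 0 0 8 0 0 0" --pt "0.5 0 0 1.5 0 0 0" --pt "0.5 0 0 0 0 0 0"

```text
clock: 20.45
ee_pos: [586.5, 62.2, 59.0]
eef_rot: [-3.14, 0.0, 1.5]
ft_force: [-6.6, -1.9, 14.8]
grip_width: 53.2
```

Call:
step_arm --pt "0.5 0 0 0.6 0 0 0" --pt "0.5 0 0 0 0 0 0"

```text
clock: 20.65
ee_pos: [586.5, 62.2, 59.0]
eef_rot: [-3.14, 0.0, 1.5]
ft_force: [-10.2, -1.8, 25.1]
grip_width: 53.3
```

Call:
step_arm --pt "0.5 0 1.5 -1.2 0 0 0" --pt "0.7 0 0 0 0 0 0" --pt "0.8 0 0 0 0 0 0" --pt "0.9 0 0 0 0 0 0" --pt "0.9 0 0 0 0 0 0" --pt "1 0 0 -15 0 0 0" --pt "1 0 0 -25 0 0 0" --pt "1 0 0 -35 0 0 0" --pt "1 0 0 -35 0 0 0" --pt "1 -40 0 0 0 0 0" --pt "1 -40 0 0 0 0 0" --pt "1 -40 0 0 0 0 0" --pt "1 -40 0 0 0 0 0" --pt "1 -40 0 0 0 0 0" --pt "1 0 0 0 0 0 0"

```text
clock: 22.15
ee_pos: [574.8, -141.6, 169.5]
eef_rot: [3.141, 0.001, 1.496]
ft_force: [-0.3, 0.1, -0.6]
grip_width: 85.0
```

```bash
python3 cas.py 11; python3 st.py 616 -327.5 48.5 1.411
```

```text
top [297.3 207.4] z66 [606.5 -84.2] [607.4 -84.4] [24.5 48.7] 158.8
top [373.9 205.9] z66 [ 613.  -328.1] [ 613.3 -327.9] [24.3 39.5] 170.2
top [238.7 211.5] z66 [591.8 101.5] [591.9 102. ] [22.1 35.4] 174.5
   z76 [[590.3 100.5  76. ]]
top [250.4 211. ] z66 [593.8  64.3] [593.7  65.6] [19.  32.1] 4.9
   z76 [[592.2  63.8  76. ]]
top [352.9 227.1] z66 [ 544.8 -259.4] [ 544.9 -259.3] [23.9 47.1] 162.5
side [289.7 156.3] z66 [813.3 145. ] [812.4 144.8] [41.  55.8] 119.0
   z76 [[806.3 138.   76. ]]
side [248.  198.5] z66 [596.1 106.3] [596.1 105.9] [26.8 45.1] 174.3
   z76 [[590.9  99.6  76. ]]
side [256.2 205. ] z66 [597.   70.1] [597.7  70.8] [22.9 40.1] 5.8
   z76 [[591.7  63.7  76. ]]
side [361.5 284.7] z66 [ 615.1 -327.4] [ 614.7 -327.2] [26.6 44.4] 172.6
t 22.25 pos [ 574.8 -138.   169.4] rpy [-3.141 -0.     1.498] J [-0.34  0.53  1.52  0.    1.09 -0.26] F [-0.3  0.6 -0.6] w 85.4
turn z +0.087  then shift [-180.5   70.8  120.9]
```

View pics/s11.png

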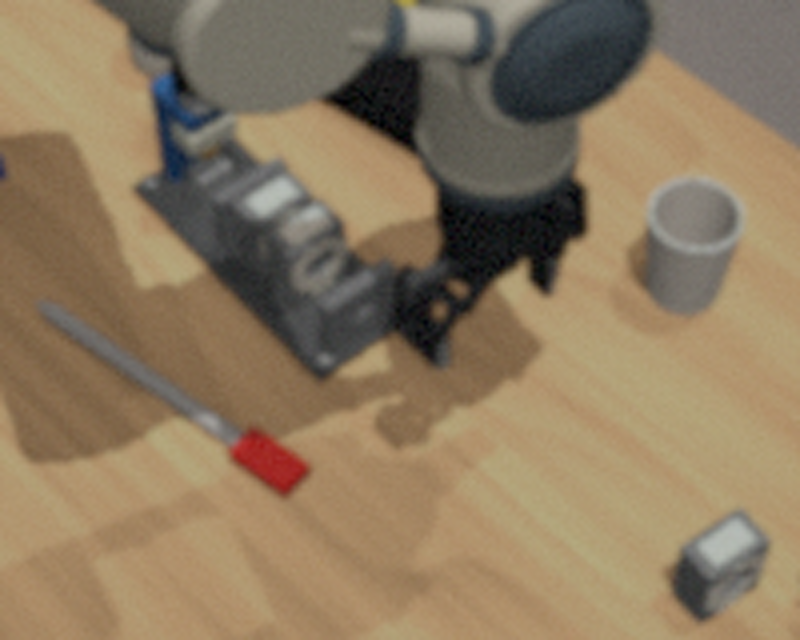

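Call:
step_arm --pt "1 0 0 0 0 0 0.087" --pt "1 -36 14 0 0 0 0" --pt "1 -36 14 0 0 0 0" --pt "1 -36 14 0 0 0 0" --pt "1 -36 14 0 0 0 0" --pt "1 -36.5 14.8 0 0 0 0" --pt "1 0 0 0 0 0 0" --pt "1 0 0 0 0 0 0"

```text
clock: 23.05
ee_pos: [616.7, -326.1, 169.1]
eef_rot: [-3.141, -0.001, 1.413]
ft_force: [0.6, 0.4, -0.2]
grip_width: 85.6
```

```bash
python3 cas.py 12; python3 st.py 616 -327.5 48.5 1.411
```

```text
top [378.4 182.8] z66 [ 688.6 -345. ] [ 689.3 -345. ] [26.3 49.6] 150.1
top [239.  210.8] z66 [594.1 100.5] [593.5 100.5] [25.4 32. ] 1.9
   z76 [[592.5  99.6  76. ]]
top [250.5 210.5] z66 [595.2  64.2] [592.2  62.5] [25.2 35.2] 151.7
   z76 [[593.8  63.5  76. ]]
top [427.5 213.2] z66 [ 590.6 -499.2] [ 590.3 -498.6] [24.1 50.6] 153.2
side [249.  198.1] z66 [599.1 105.3] [598.7 106.2] [27.7 41.4] 3.6
   z76 [[594.1  98.7  76. ]]
side [256.1 205.9] z66 [594.2  67.7] [594.7  64.1] [36.6 44.6] 178.8
   z76 [[589.2  61.3  76. ]]
side [361.6 285. ] z66 [ 614.8 -328. ] [ 615.6 -327.4] [26.9 42.4] 169.7
t 23.15 pos [ 616.6 -325.   169.4] rpy [-3.141e+00 -1.000e-03  1.414e+00] J [-0.57  0.67  1.24  0.    1.24 -0.41] F [0.8 0.2 0.2] w 85.4
turn z +0.003  then shift [ -2.6  -0.2 120.9]
```

View pics/t12.png

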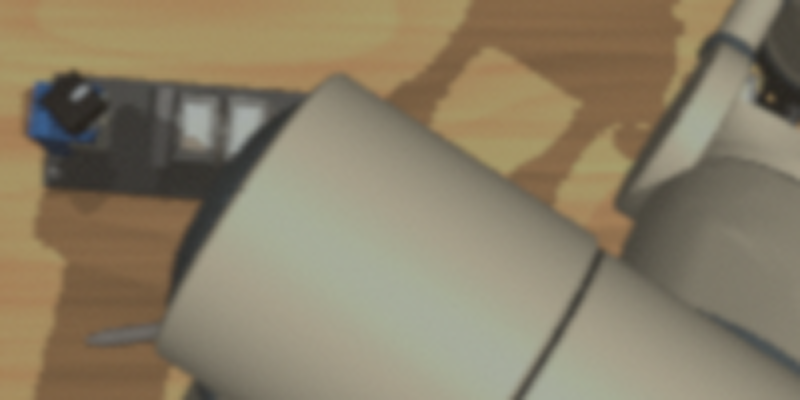

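View pics/s12.png

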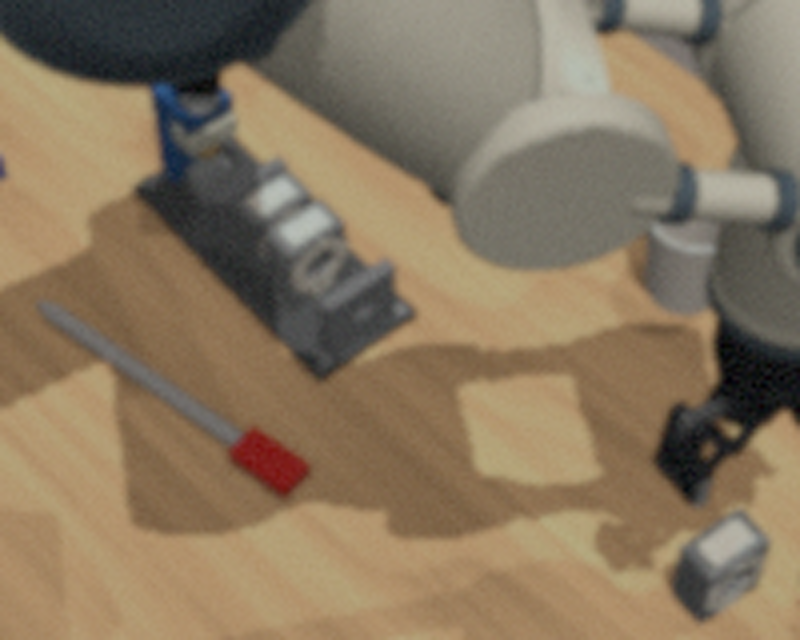

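Both placed cassettes stand parallel in the bed. Now descending on cassette C.

Call:
step_arm --pt "1 -2.5 0 30 0 0 0" --pt "1 0 0 30 0 0 0" --pt "1 0 0 30 0 0 0" --pt "1 0 0 20 0 0 0" --pt "1 0 0 10.5 0 0 0" --pt "1 0 0 0 0 0 0" --pt "0.55 0 0 0 0 0 0" --pt "0.5 0 0 0 0 0 0" --pt "0.5 0 0 0 0 0 0" --pt "0.5 0 0 0 0 0 0" --pt "0.5 0 0 0 0 0 0" --pt "0.5 0 0 0 0 0 0" --pt "0.5 0 0 0 0 0 0"

```text
clock: 24.45
ee_pos: [616.8, -329.4, 50.7]
eef_rot: [3.14, 0.001, 1.413]
ft_force: [0.2, 1.8, 7.1]
grip_width: 53.2
```

```bash
python3 st.py 585.5 25.2 59.5 1.5
python3 - <<'E'
from meas import *
s=grab("side"); crop(s,290,220,420,320,5,"pics/s13.png")
E
```

```text
t 24.45 pos [ 616.8 -329.4   50.7] rpy [3.140e+00 1.000e-03 1.413e+00] J [-0.58  0.8   1.32  0.    1.02 -0.42] F [0.2 1.8 7.1] w 53.2
turn z +-0.087  then shift [351.5 -56.3  -8.8]
```

View pics/s13.png

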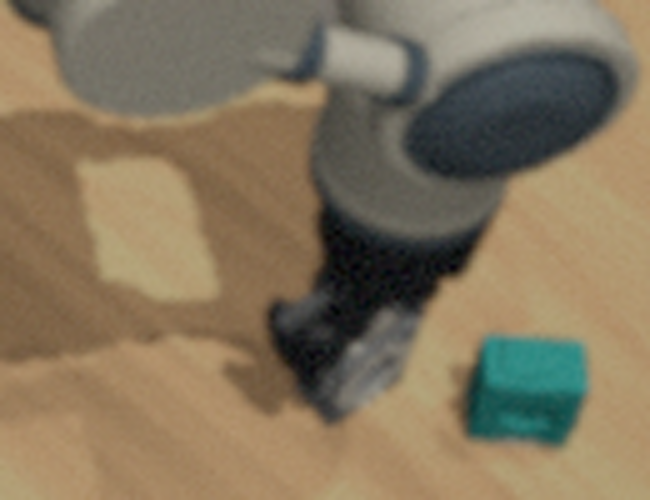

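Call:
step_arm --pt "0.5 0 0 -15 0 0 0" --pt "0.5 0 0 -25 0 0 0" --pt "0.5 0 0 0 0 0 -0.087" --pt "0.5 15 -35 0 0 0 0" --pt "0.5 25 -40 0 0 0 0" --pt "0.5 25 -40 0 0 0 0" --pt "0.5 25 -36 0 0 0 0" --pt "0.5 40 0 0 0 0 0" --pt "0.5 40 0 0 0 0 0" --pt "0.5 40 0 0 0 0 0" --pt "0.5 40 0 0 0 0 0" --pt "0.5 40 0 0 0 0 0" --pt "0.5 35 0 0 0 0 0" --pt "0.5 20 0 0 0 0 0" --pt "0.5 0 0 0 0 0 0" --pt "0.5 0 0 0 0 0 0"

```text
clock: 26.1
ee_pos: [490.5, 25.8, 90.0]
eef_rot: [3.14, 0.0, 1.501]
ft_force: [0.3, 0.2, -1.7]
grip_width: 53.4
```

```bash
python3 st.py 585.5 23.5 60.5 1.5
python3 - <<'E'
from meas import *
s=grab("side"); crop(s,180,130,330,260,5,"pics/s14.png")
E
```

```text
t 26.1 pos [490.5  25.8  90. ] rpy [3.14  0.    1.501] J [-0.07  0.54  1.84 -0.    0.76  0.  ] F [ 0.3  0.2 -1.7] w 53.4
turn z +0.001  then shift [ 4.4 94.9 29.5]
```

View pics/s14.png

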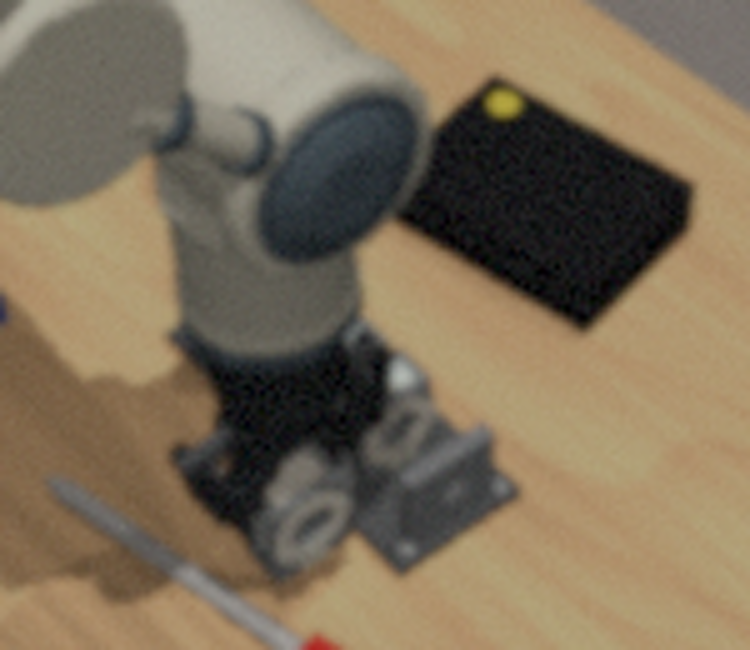

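Call:
step_arm --pt "0.5 4.4 10 0 0 0 0" --pt "0.5 0 25 0 0 0 0" --pt "0.5 0 25 0 0 0 0" --pt "0.5 0 25 0 0 0 0" --pt "0.5 0 10 0 0 0 0" --pt "0.5 0 0 0 0 0 0" --pt "0.5 0 0 10 0 0 0" --pt "0.5 0 0 10 0 0 0" --pt "0.5 0 0 7 0 0 0" --pt "0.5 0 0 0.5 0 0 0" --pt "0.5 0 0 0 0 0 0"

```text
clock: 27.25
ee_pos: [584.4, 23.4, 61.0]
eef_rot: [-3.14, 0.0, 1.5]
ft_force: [0.0, 0.3, -1.2]
grip_width: 53.2
```

```bash
python3 st.py 585.5 23.5 60.5 1.5
```

```text
t 27.25 pos [584.4  23.4  61. ] rpy [-3.14  0.    1.5 ] J [-0.06  0.67  1.62  0.    0.85  0.01] F [ 0.   0.3 -1.2] w 53.2
turn z +-0.000  then shift [0.1 1.1 0.5]
```

Call:
step_arm --pt "0.5 0 1.5 0.5 0 0 0" --pt "0.5 0 0 0 0 0 0" --pt "0.5 0 0 0.6 0 0 0" --pt "0.5 0 0 0 0 0 0"

```text
clock: 27.65
ee_pos: [586.5, 23.3, 60.4]
eef_rot: [-3.142, 0.0, 1.5]
ft_force: [0.6, 0.6, -1.7]
grip_width: 53.2
```

Call:
step_arm --pt "0.5 0 -0.7 0.6 0 0 0" --pt "0.5 0 0 0 0 0 0" --pt "0.5 0 0 0.4 0 0 0" --pt "0.5 0 0 0 0 0 0"

```text
clock: 28.05
ee_pos: [586.4, 23.3, 60.3]
eef_rot: [3.14, -0.0, 1.5]
ft_force: [-0.6, 0.2, 12.9]
grip_width: 53.3
```

Call:
step_arm --pt "0.7 0 0 -0.5 0 0 0" --pt "0.8 0 0 0 0 0 0" --pt "0.9 0 0 0 0 0 0" --pt "0.9 0 0 0 0 0 0" --pt "1 0 0 -15 0 0 0" --pt "1 0 0 -25 0 0 0" --pt "1 0 0 -35 0 0 0" --pt "1 0 0 -35 0 0 0" --pt "1 -35 -20 0 0 0 0" --pt "1 -35 -20 0 0 0 0" --pt "1 -35 -20 0 0 0 0" --pt "1 -35 -20 0 0 0 0" --pt "1 -35 -20 0 0 0 0" --pt "1 -35 -20 0 0 0 0" --pt "1 -35 -10 0 0 0 0" --pt "1 -35 0 0 0 0 0" --pt "1 0 0 0 0 0 0"

```text
clock: 29.75
ee_pos: [436.2, -250.5, 170.2]
eef_rot: [3.14, 0.002, 1.497]
ft_force: [0.5, -0.3, 0.5]
grip_width: 85.6
```

```bash
python3 cas.py 15; python3 st.py
```

```text
top [238.7 211.5] z66 [591.9 101.3] [591.9 100.5] [25.4 35.2] 175.4
   z76 [[590.3 100.5  76. ]]
top [251. 212.] z66 [590.6  62.4] [590.6  62.4] [25.3 38.4] 170.5
   z76 [[589.   61.8  76. ]]
top [262.7 213.1] z66 [587.5  25.4] [587.7  26. ] [22.2 38.4] 176.9
   z76 [[585.8  25.1  76. ]]
top [348.3 260.5] z66 [ 440.1 -242.8] [ 441.  -243.1] [24.6 44.7] 142.9
top [340.6 276.5] z66 [ 390.7 -218.2] [ 387.8 -217.9] [24.6 36.5] 126.4
side [251.8 196.5] z66 [609.8 104. ] [609.  104.7] [19.  25.6] 69.3
   z76 [[604.4  97.5  76. ]]
side [256.9 205.2] z66 [597.9  67.8] [597.1  67.9] [29.  38.4] 173.7
   z76 [[592.7  61.7  76. ]]
side [265.6 211.4] z66 [600.5  32.3] [602.5  34.9] [26.1 37.7] 125.1
   z76 [[595.4  26.3  76. ]]
side [216.3 243.7] z66 [420.5  44.6] [420.   44.6] [12.  54.7] 97.8
   z76 [[416.9  38.4  76. ]]
t 29.85 pos [ 436.1 -247.2  169.9] rpy [-3.141 -0.     1.498] J [-0.63  0.42  1.74  0.    0.98 -0.56] F [-0.1  0.9  0.1] w 85.4
```

View pics/t15.png

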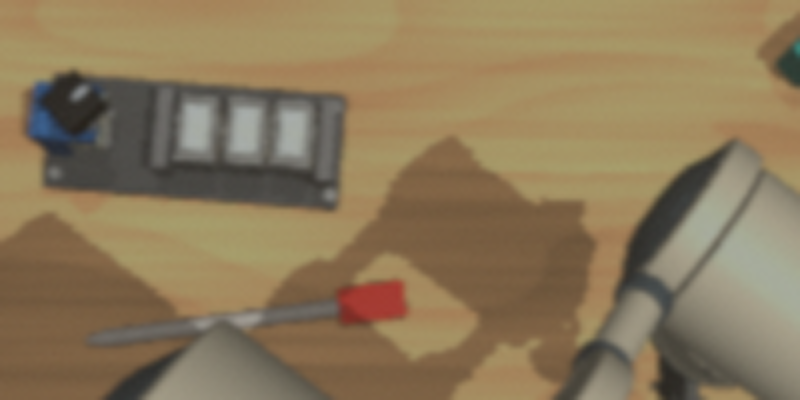

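View pics/s15.png

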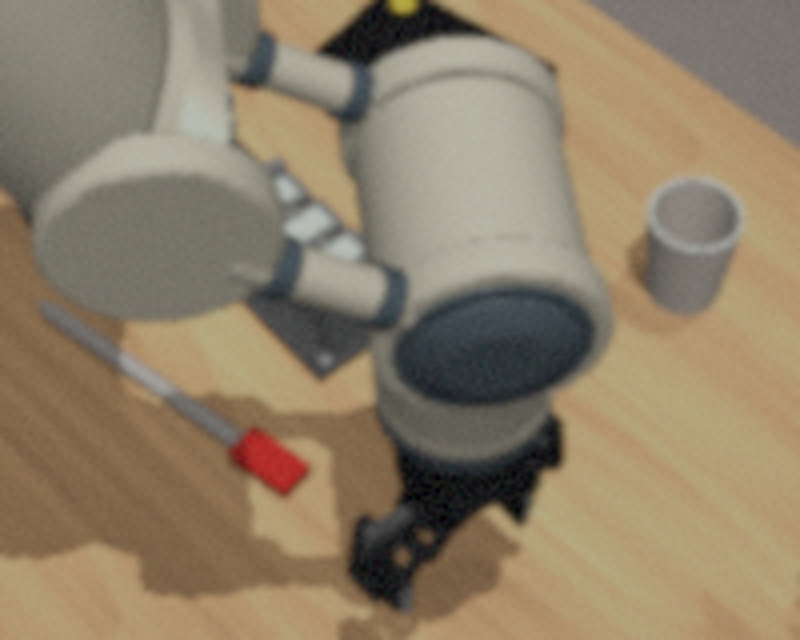

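All three grey cassettes stand in the bed between the cheeks, with tops in the crop at (197,125), (245,130) and (293,130). The spindle is unmoved, and I'll re-measure it now.

```bash
cat > sp.py <<'E'
from meas import *
def rod(d,zr,zg,mask=None):
    h=hsv(d); r=red(d)&(mask if mask is not None else True)
    show("red",rect(d,r,zg,40))
for n in("top","side"):
    d=grab(n); C=cloud(d); inw=(C[...,0]>380)&(C[...,0]<540)&(C[...,1]>-120)&(C[...,1]<-1)
    print(n); rod(d,7,10,inw)
    # rod line: edges both sides along nominal axis
    from edge import edge
    A=np.array([458,-39,7.]); u=np.array([-0.139,0.990,0]); 
    g=lambda d: hsv(d)[...,1].astype(np.float32)
    for lo,hi in((45,110),(110,190)):
        g2=g(d)
        nn=np.array([-u[1],u[0],0]); s=np.arange(-16,16.1,.5); cs=[]
        for a in np.linspace(lo,hi,20):
            uv=proj(d,A+u*a+s[:,None]*nn).astype(np.float32)
            p=255-cv2.remap(g2,uv[:,:1],uv[:,1:],cv2.INTER_LINEAR)[:,0]; p-=np.median(p); w=np.clip(p-0.4*p.max(),0,None); cs.append((w*s).sum()/w.sum())
        print("rod offset left of axis at",lo,hi,np.median(cs).round(2))
E
python3 sp.py
```

```text
top
red {'n': 143, 'uv': [282.5, 255.1], 'c': [458.4, -38.9], 'rc': [458.2, -38.6], 'size': [28.3, 53.2], 'ang': 98.2}
rod offset left of axis at 45 110 -0.5
rod offset left of axis at 110 190 -0.71
side
red {'n': 176, 'uv': [246.8, 264.9], 'c': [456.8, -40.5], 'rc': [456.6, -39.7], 'size': [31.9, 56.3], 'ang': 94.5}
rod offset left of axis at 45 110 0.57
rod offset left of axis at 110 190 0.63
```

```bash
python3 st.py 458.5 -41 60 1.71
```

```text
t 29.95 pos [ 436.2 -246.   169.9] rpy [-3.141 -0.     1.5  ] J [-0.63  0.42  1.74  0.    0.98 -0.56] F [-0.7  0.6 -0. ] w 85.3
turn z +-0.210  then shift [199.9  50.5 109.9]
```

Call:
step_arm --pt "0.7 0 0 0 0 0 -0.105" --pt "0.7 0 0 0 0 0 -0.105" --pt "0.7 33 8.5 0 0 0 0" --pt "0.7 33 8.5 0 0 0 0" --pt "0.7 33 8.5 0 0 0 0" --pt "0.7 33 8.5 0 0 0 0" --pt "0.7 34 8.5 0 0 0 0" --pt "0.7 34 8 0 0 0 0" --pt "0.7 0 0 30 0 0 0" --pt "0.7 0 0 30 0 0 0" --pt "0.7 0 0 30 0 0 0" --pt "0.7 0 0 20 0 0 0" --pt "0.7 0 0 0 0 0 0" --pt "0.7 0 0 0 0 0 0"

```text
clock: 31.35
ee_pos: [458.5, -41.0, 60.3]
eef_rot: [-3.141, -0.0, 1.711]
ft_force: [0.2, 0.2, -0.7]
grip_width: 60.0
```

```bash
python3 st.py 458.5 -41 20 1.71
python3 - <<'E'
from meas import *
s=grab("side"); crop(s,180,200,330,310,5,"pics/s16.png")
E
```

```text
t 31.35 pos [458.5 -41.   60.3] rpy [-3.141 -0.     1.711] J [-0.22  0.57  1.93  0.    0.64 -0.36] F [ 0.2  0.2 -0.7] w 60.0
turn z +0.001  then shift [ 0.   0.  40.3]
```

View pics/s16.png

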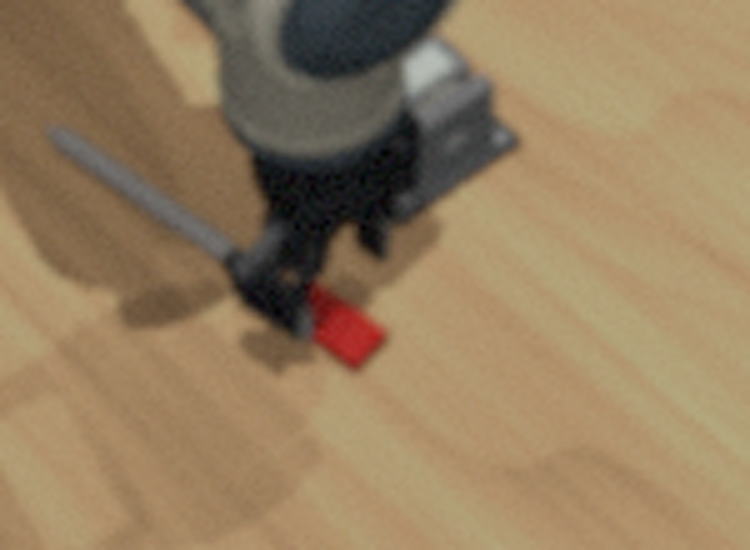

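Call:
step_arm --pt "0.7 0 0 20 0 0 0" --pt "0.7 0 0 12 0 0 0" --pt "0.7 0 0 7 0 0 0" --pt "0.7 0 0 0 0 0 0" --pt "0.45 0 0 0 0 0 0" --pt "0.3 0 0 0 0 0 0" --pt "0.2 0 0 0 0 0 0" --pt "0.2 0 0 0 0 0 0" --pt "0.2 0 0 0 0 0 0" --pt "0.2 0 0 0 0 0 0" --pt "0.2 0 0 0 0 0 0" --force 100

```text
clock: 32.5
ee_pos: [459.0, -41.7, 22.2]
eef_rot: [3.14, 0.001, 1.71]
ft_force: [-1.8, 1.2, 21.6]
grip_width: 26.7
```

```bash
python3 st.py
python3 - <<'E'
from meas import *
s=grab("side"); crop(s,180,200,330,310,5,"pics/s17.png")
E
```

```text
t 32.5 pos [459.  -41.7  22.2] rpy [3.14e+00 1.00e-03 1.71e+00] J [-0.22  0.65  1.95  0.    0.53 -0.36] F [-1.8  1.2 21.6] w 26.7
```

View pics/s17.png

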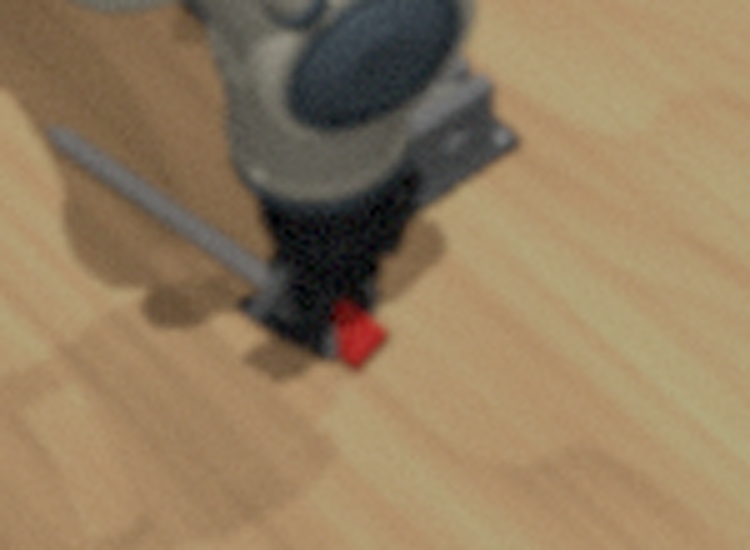

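Call:
step_arm --pt "0.2 0 0 -3 0 0 0" --pt "0.2 0 0 -5 0 0 0" --pt "0.2 0 0 -10 0 0 0" --pt "0.2 0 0 -10 0 0 0" --pt "0.2 0 0 -10 0 0 0" --pt "0.2 0 0 0 0 0 0" --pt "0.2 0 0 0 0 0 0"

```text
clock: 33.25
ee_pos: [458.9, -41.7, 59.3]
eef_rot: [3.141, 0.0, 1.71]
ft_force: [-0.4, 0.3, -1.1]
grip_width: 26.7
```

```bash
python3 st.py
python3 - <<'E'
from meas import *
s=grab("side"); crop(s,180,190,330,310,5,"pics/s18.png")
t=grab("top"); crop(t,190,180,320,280,6,"pics/t18.png")
E
```

```text
t 33.25 pos [458.9 -41.7  59.3] rpy [3.141 0.    1.71 ] J [-0.22  0.58  1.93  0.    0.63 -0.36] F [-0.4  0.3 -1.1] w 26.7
```

View pics/s18.png

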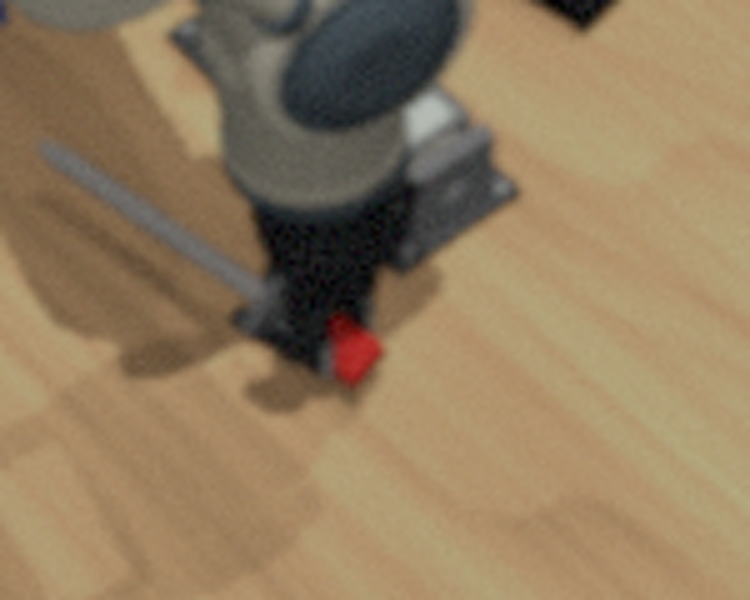

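View pics/t18.png

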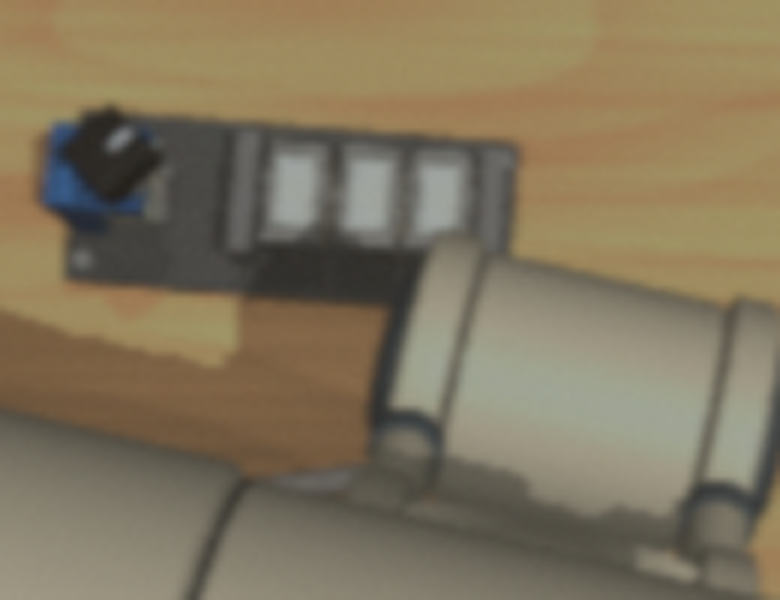

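```bash
python3 st.py 563.2 -281 61.2 1.5
```

```text
t 33.35 pos [458.5 -41.7  58.8] rpy [-3.141 -0.     1.71 ] J [-0.22  0.58  1.93 -0.    0.63 -0.36] F [ 0.1  0.  -1.1] w 26.8
turn z +0.210  then shift [-231.3  121.3   -2.4]
```

Call:
step_arm --pt "0.2 0 0 0 0 0 0.07" --pt "0.2 0 0 0 0 0 0.07" --pt "0.2 0 0 0 0 0 0.07" --pt "0.2 -15 0 0 0 0 0" --pt "0.2 -30 0 0 0 0 0" --pt "0.2 -35 0 0 0 0 0" --pt "0.2 -35 0 0 0 0 0" --pt "0.2 -35 0 0 0 0 0" --pt "0.2 -35 0 0 0 0 0" --pt "0.2 -30 0 0 0 0 0" --pt "0.2 -16.5 10 0 0 0 0" --pt "0.2 0 25 0 0 0 0" --pt "0.2 0 30 0 0 0 0" --pt "0.2 0 30 0 0 0 0" --pt "0.2 0 20 -2.5 0 0 0" --pt "0.2 0 6 0 0 0 0" --pt "0.2 0 0 0 0 0 0" --pt "0.2 0 0 0 0 0 0"

```text
clock: 35.15
ee_pos: [561.7, -280.8, 60.9]
eef_rot: [-3.14, -0.001, 1.5]
ft_force: [-1.3, 0.6, 0.0]
grip_width: 26.9
```

```bash
python3 st.py 563.2 -281 61.2 1.5
python3 - <<'E'
from meas import *
s=grab("side"); crop(s,220,180,380,300,5,"pics/s19.png")
t=grab("top"); crop(t,220,180,380,280,5,"pics/t19.png")
E
```

```text
t 35.15 pos [ 561.7 -280.8   60.9] rpy [-3.14e+00 -1.00e-03  1.50e+00] J [-0.56  0.72  1.51 -0.    0.92 -0.49] F [-1.3  0.6  0. ] w 26.9
turn z +-0.000  then shift [-0.1  1.5 -0.3]
```

View pics/s19.png

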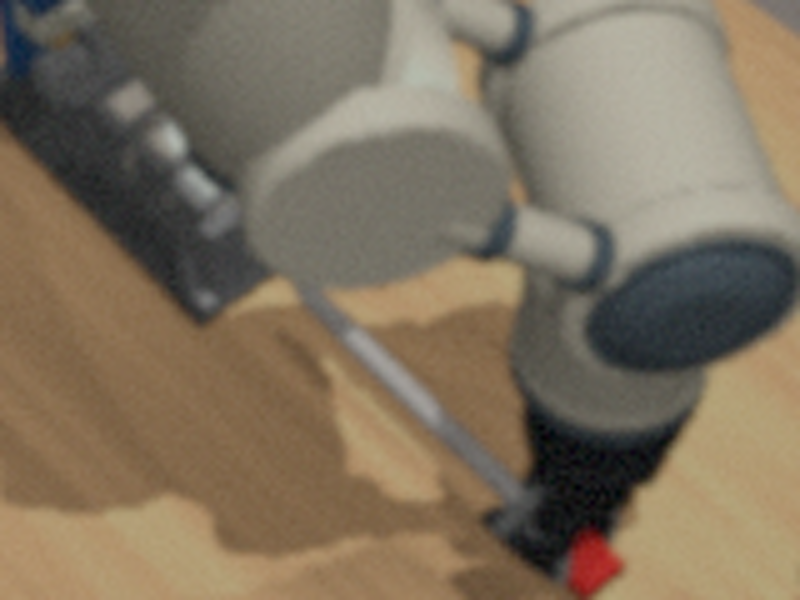

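View pics/t19.png

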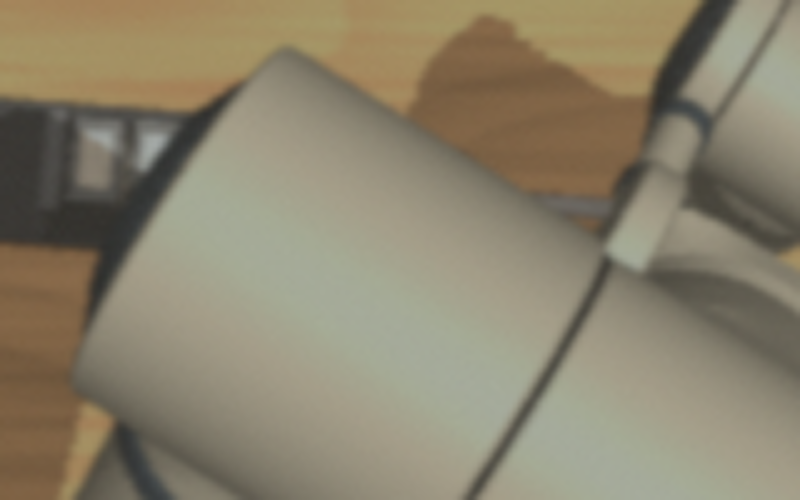

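```bash
cat > rodpose.py <<'E'
from meas import *
def rodpose(d,x0,y0,x1,y1,pa,pb,tcp,yaw):
    """pixels pa->pb nominal rod centre line in full image; refine by saturation across; depth"""
    g=255-hsv(d)[...,1].astype(np.float32)
    pa=np.array(pa,float);pb=np.array(pb,float);u=(pb-pa)/np.linalg.norm(pb-pa);n=np.array([-u[1],u[0]])
    s=np.arange(-5,5.01,.25); out=[]
    for a in np.linspace(0,1,30):
        q=pa+(pb-pa)*a+s[:,None]*n; q=q.astype(np.float32)
        p=cv2.remap(g,q[:,:1],q[:,1:],cv2.INTER_LINEAR)[:,0]; p=p-np.percentile(p,20); w=np.clip(p-.4*p.max(),0,None)
        c=(w*s).sum()/w.sum(); uv=pa+(pb-pa)*a+c*n
        iu,iv=int(round(uv[0])),int(round(uv[1])); dz=d["z_map"][iv,iu]
        o,v=rays(d,uv); P=o+v*dz; P=P+v/np.linalg.norm(v)*7
        out.append(P[0])
    return np.array(out)
E
python3 - <<'E'
from rodpose import *
d=grab("side")
P=rodpose(d,0,0,0,0,(220+312/5,180+295/5),(220+505/5,180+480/5),0,0)
print(P.round(1))
c=P.mean(0); 
for ax,k in((0,"x"),(2,"z")):
    A=np.polyfit(P[:,1],P[:,ax],1); r=P[:,ax]-np.polyval(A,P[:,1]); ok=abs(r)<2*r.std(); A=np.polyfit(P[ok,1],P[ok,ax],1)
    print(k,"slope",A[0].round(4),"at y=-50",np.polyval(A,-50).round(1),"at -270",np.polyval(A,-270).round(1), "sd",r.std().round(2))
E
```

```text
[[ 578.4  -65.3   48.1]
 [ 574.8  -71.3   47.3]
 [ 573.8  -77.5   47.7]
 [ 574.3  -82.5   45.9]
 [ 575.6  -86.5   42. ]
 [ 574.5  -92.9   43.2]
 [ 573.2 -100.    45.9]
 [ 575.  -104.    42.3]
 [ 574.5 -109.7   42.1]
 [ 573.  -116.5   44.3]
 [ 570.6 -124.1   48.6]
 [ 571.7 -128.5   45.6]
 [ 570.7 -134.7   46.9]
 [ 571.8 -139.    43.7]
 [ 572.3 -143.8   41.8]
 [ 570.7 -150.6   44.5]
 [ 569.6 -156.6   45.5]
 [ 570.  -161.5   43.9]
 [ 567.8 -168.6   47.7]
 [ 568.9 -172.9   44.7]
 [ 566.6 -180.2   49.2]
 [ 567.6 -184.7   46.8]
 [ 568.5 -189.    43.8]
 [ 566.1 -196.    48. ]
 [ 565.7 -201.6   48.5]
 [ 567.6 -205.1   43.6]
 [ 564.4 -212.5   49.1]
 [ 567.4 -215.5   42.5]
 [ 566.7 -221.1   43.4]
 [ 563.4 -228.5   49.3]]
x slope 0.0719 at y=-50 577.5 at -270 561.7 sd 1.11
z slope -0.0068 at y=-50 44.9 at -270 46.4 sd 2.37
```

The rod's heading matches the dispenser axis (slope 0.072). Height is about 45.5 mm and it is 1.4 mm low in x. I'll correct that and advance.

Call:
step_arm --pt "0.2 0 1.4 -0.4 0 0 0" --pt "0.2 10 0 0 0 0 0" --pt "0.2 10 0 0 0 0 0" --pt "0.2 10 0 0 0 0 0" --pt "0.2 10 0 0 0 0 0" --pt "0.2 5 0 0 0 0 0" --pt "0.2 5 0 0 0 0 0" --pt "0.2 5 0 0 0 0 0" --pt "0.2 0 0 0 0 0 0"

```text
clock: 36.2
ee_pos: [568.2, -225.9, 61.9]
eef_rot: [-3.141, -0.0, 1.5]
ft_force: [-0.6, 1.0, -0.8]
grip_width: 26.7
```

```bash
python3 st.py
python3 - <<'E'
from meas import *
s=grab("side"); crop(s,220,180,380,300,5,"pics/s20.png")
E
```

```text
t 36.2 pos [ 568.2 -225.9   61.9] rpy [-3.141 -0.     1.5  ] J [-0.48  0.7   1.55  0.    0.89 -0.41] F [-0.6  1.  -0.8] w 26.7
```

View pics/s20.png

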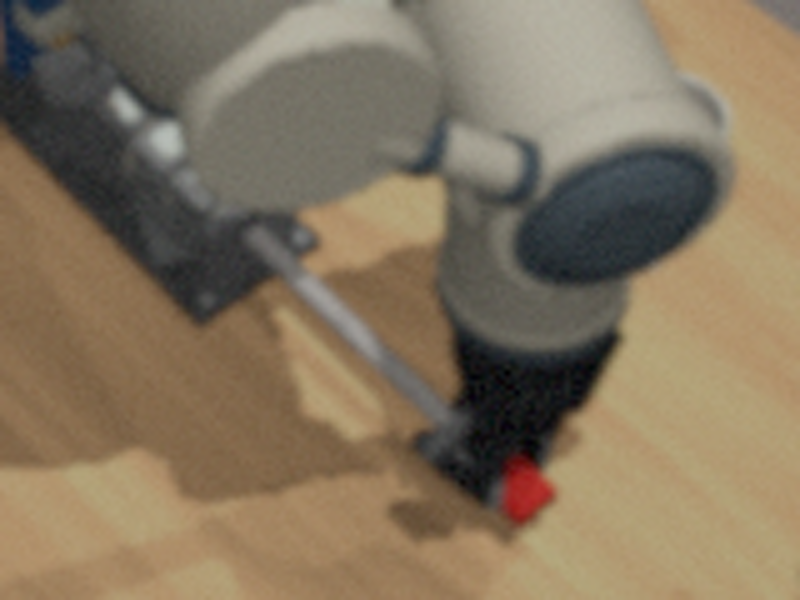

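The tip has entered the near bore with low forces, so I'll keep going.

Call:
step_arm --pt "0.2 8 0 0 0 0 0" --pt "0.2 8 0 0 0 0 0" --pt "0.2 8 0 0 0 0 0" --pt "0.2 8 0 0 0 0 0" --pt "0.2 8 0 0 0 0 0" --pt "0.2 0 0 0 0 0 0"

```text
clock: 36.85
ee_pos: [571.0, -185.3, 61.9]
eef_rot: [-3.141, -0.0, 1.501]
ft_force: [-0.5, -0.1, -0.9]
grip_width: 26.8
```

Call:
step_arm --pt "0.2 8 0 0 0 0 0" --pt "0.2 8 0 0 0 0 0" --pt "0.2 8 0 0 0 0 0" --pt "0.2 8 0 0 0 0 0" --pt "0.2 0 0 0 0 0 0"

```text
clock: 37.35
ee_pos: [573.3, -153.4, 61.9]
eef_rot: [-3.141, -0.0, 1.501]
ft_force: [-0.5, 0.6, -1.1]
grip_width: 26.8
```

```bash
python3 st.py
python3 - <<'E'
from meas import *
s=grab("side"); crop(s,190,140,350,260,5,"pics/s21.png")
E
```

```text
t 37.35 pos [ 573.3 -153.4   61.9] rpy [-3.141 -0.     1.501] J [-0.36  0.68  1.6   0.    0.86 -0.29] F [-0.5  0.6 -1.1] w 26.8
```

View pics/s21.png

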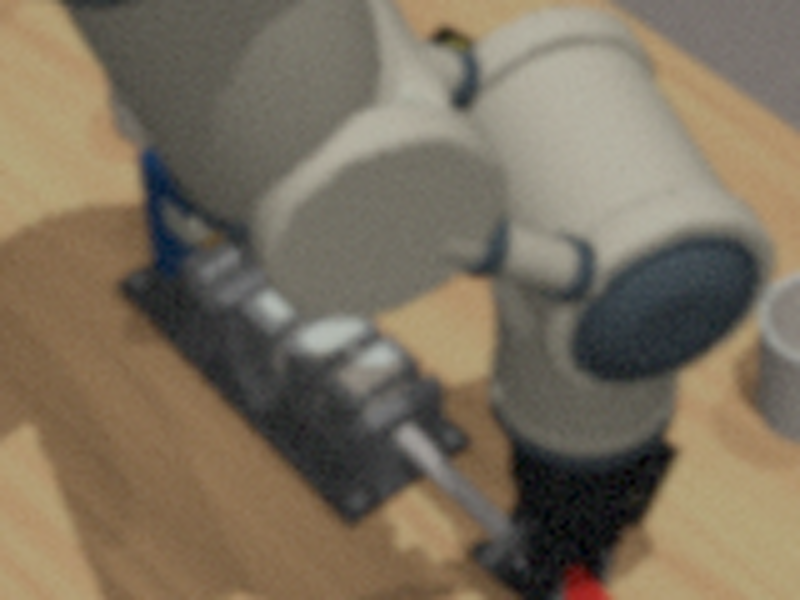

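Call:
step_arm --pt "0.2 8 0 0 0 0 0" --pt "0.2 8 0 0 0 0 0" --pt "0.2 8 0 0 0 0 0" --pt "0.2 6 0 0 0 0 0" --pt "0.2 5 0 0 0 0 0" --pt "0.2 5 0 0 0 0 0" --pt "0.2 0 0 0 0 0 0"

```text
clock: 38.1
ee_pos: [576.2, -114.1, 61.9]
eef_rot: [-3.141, -0.0, 1.5]
ft_force: [-0.5, -0.1, -0.4]
grip_width: 26.8
```

Call:
step_arm --pt "0.2 5 0 0 0 0 0" --pt "0.2 5 0 0 0 0 0" --pt "0.2 5 0 0 0 0 0" --pt "0.2 5 0 0 0 0 0" --pt "0.2 0 0 0 0 0 0"

```text
clock: 38.6
ee_pos: [577.6, -94.1, 61.9]
eef_rot: [-3.141, -0.0, 1.5]
ft_force: [-1.0, -0.1, -1.4]
grip_width: 26.8
```

Call:
step_arm --pt "0.2 8 0 0 0 0 0" --pt "0.2 8 0 0 0 0 0" --pt "0.2 8 0 0 0 0 0" --pt "0.2 8 0 0 0 0 0" --pt "0.2 6 0 0 0 0 0" --pt "0.2 5 0 0 0 0 0" --pt "0.2 4 0 0 0 0 0" --pt "0.2 0 0 0 0 0 0"

```text
clock: 39.4
ee_pos: [580.9, -47.4, 61.9]
eef_rot: [-3.141, -0.0, 1.5]
ft_force: [0.8, 0.1, -0.7]
grip_width: 26.8
```

```bash
python3 st.py
python3 - <<'E'
from meas import *
s=grab("side"); crop(s,190,140,350,260,5,"pics/s22.png")
E
```

```text
t 39.4 pos [580.9 -47.4  61.9] rpy [-3.141 -0.     1.5  ] J [-0.18  0.67  1.63  0.    0.84 -0.11] F [ 0.8  0.1 -0.7] w 26.8
```

View pics/s22.png

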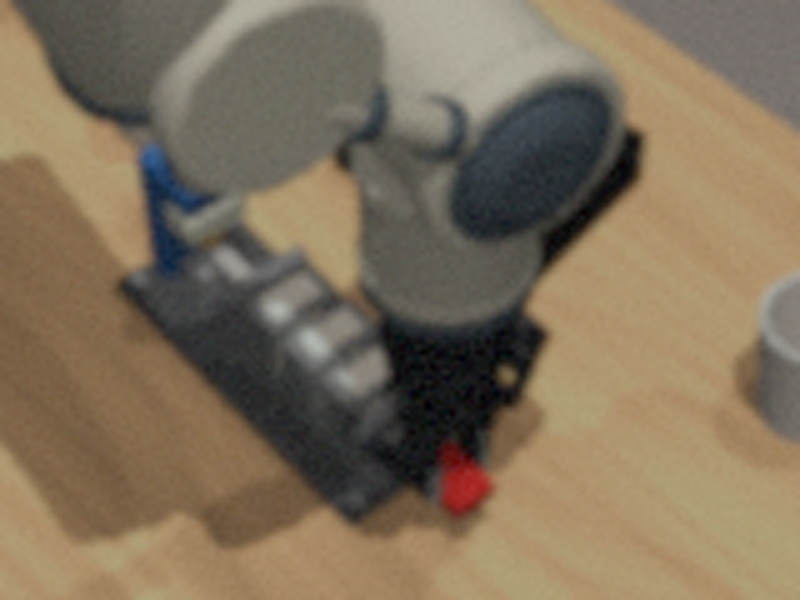

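Call:
step_arm --pt "0.2 3 0 0 0 0 0" --pt "0.2 2 0 0 0 0 0" --pt "0.2 1 0 0 0 0 0" --pt "0.2 1 0 0 0 0 0" --pt "0.2 0 0 0 0 0 0"

```text
clock: 39.95
ee_pos: [581.4, -40.8, 61.9]
eef_rot: [-3.142, -0.0, 1.5]
ft_force: [-0.9, 1.2, -0.6]
grip_width: 27.1
```

Call:
step_arm --pt "0.2 1 0 0 0 0 0" --pt "0.2 1 0 0 0 0 0" --pt "0.2 0 0 0 0 0 0"

```text
clock: 40.25
ee_pos: [581.5, -38.8, 61.9]
eef_rot: [-3.141, -0.0, 1.5]
ft_force: [-0.2, 0.5, -1.4]
grip_width: 26.6
```

Call:
step_arm --pt "0.2 1 0 0 0 0 0" --pt "0.2 0 0 0 0 0 0"

```text
clock: 40.45
ee_pos: [581.6, -38.4, 61.9]
eef_rot: [-3.141, 0.001, 1.5]
ft_force: [-1.3, -6.7, -1.3]
grip_width: 26.8
```

Call:
step_arm --pt "0.2 1 0 0 0 0 0" --pt "0.2 0 0 0 0 0 0"

```text
clock: 40.65
ee_pos: [581.6, -38.3, 61.9]
eef_rot: [-3.142, 0.002, 1.5]
ft_force: [-2.9, -14.7, -0.0]
grip_width: 26.7
```

Call:
step_arm --pt "0.2 1 0 0 0 0 0" --pt "0.2 0 0 0 0 0 0"

```text
clock: 40.85
ee_pos: [581.6, -38.2, 61.9]
eef_rot: [-3.141, 0.003, 1.5]
ft_force: [-4.1, -25.3, 0.1]
grip_width: 26.8
```

The shoulder met the cheek: position stopped at y≈-38.3 with 25 N reaction. Relieve the load, release and retreat.

Call:
step_arm --pt "0.2 -1.8 0 0 0 0 0" --pt "0.4 0 0 0 0 0 0" --pt "0.5 0 0 0 0 0 0" --pt "0.7 0 0 0 0 0 0" --pt "0.7 0 0 0 0 0 0" --pt "0.7 0 0 0 0 0 0" --pt "0.7 0 0 -10 0 0 0" --pt "0.7 0 0 -20 0 0 0" --pt "0.7 0 0 -35 0 0 0" --pt "0.7 0 0 -35 0 0 0" --pt "0.7 0 0 -40 0 0 0" --pt "0.7 -35 -20 0 0 0 0" --pt "0.7 -40 -20 0 0 0 0" --pt "0.7 -40 -20 0 0 0 0" --pt "0.7 -40 -20 0 0 0 0" --pt "0.7 -40 -20 0 0 0 0" --pt "0.7 -40 0 0 0 0 0" --pt "0.7 0 0 0 0 0 0"

```text
clock: 42.65
ee_pos: [464.8, -269.3, 202.9]
eef_rot: [3.14, 0.002, 1.496]
ft_force: [-0.3, 1.1, -0.4]
grip_width: 60.1
```

```bash
python3 st.py
python3 - <<'E'
from meas import *
s=grab("side"); crop(s,180,140,320,260,5,"pics/s23.png")
t=grab("top"); crop(t,180,180,310,260,6,"pics/t23.png")
E
```

```text
t 42.65 pos [ 464.8 -269.3  202.9] rpy [3.140e+00 2.000e-03 1.496e+00] J [-0.64  0.42  1.62 -0.    1.1  -0.56] F [-0.3  1.1 -0.4] w 60.1
```

View pics/s23.png

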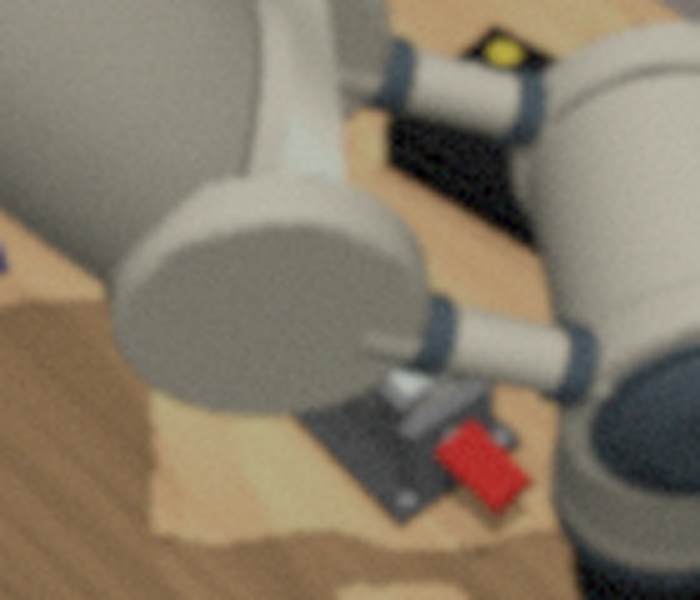

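View pics/t23.png

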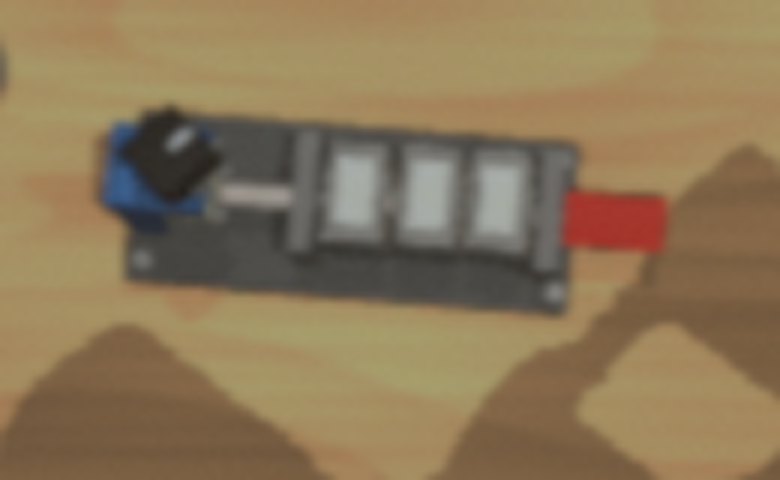

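Top view: the spindle runs through all cassettes and the far cheek under the clamp, and the red grip is flush against the near cheek (565–665,220). Next, locate the knob.

```bash
python3 - <<'E'
from meas import *
d=grab("top"); k=8
x0,y0,x1,y1=190,190,230,225
big=cv2.resize(d["img"][y0:y1,x0:x1],None,fx=k,fy=k,interpolation=cv2.INTER_CUBIC); h=cv2.cvtColor(big,cv2.COLOR_BGR2HSV).astype(int)
m=((h[...,2]<62)&~((h[...,0]>100)&(h[...,0]<130)&(h[...,1]>100))).astype(np.uint8)
wm=(h[...,2]>110)&(h[...,1]<60)
cv2.imwrite("pics/knob.png",np.vstack([np.hstack([big,cv2.cvtColor(m*255,cv2.COLOR_GRAY2BGR)])]))
print([ (h[150-8*0,100]).tolist()])
O=np.array([586.7,63.1]);X=np.array([.9975,-.0709]);Y=np.array([.0709,.9975])
print("pred knob world",O+136*Y, "uv",proj(d,np.r_[O+136*Y,170]).round(1))
E
```

```text
[[109, 115, 82]]
pred knob world [596.3424 198.76  ] uv [[202.5 204.3]]
```

View pics/knob.png

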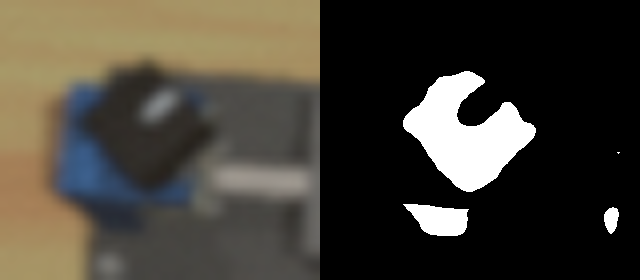

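```bash
python3 - <<'E'
from meas import *
O=np.array([586.7,63.1]);X=np.array([.9975,-.0709]);Y=np.array([.0709,.9975])
def dsp(P): P=P[:,:2]-O; return np.c_[P@X,P@Y].round(1)
for n in("top","side"):
    d=grab(n)
    print(n,"pred122",proj(d,np.r_[O+122*Y,170]).round(1))
    if n=="top":
        o=np.array([190,190]);k=8
        pts=dict(markA=(145,118),markB=(178,92),left=(88,124),bottom=(150,190),right=(214,131),topc=(147,62))
        for q,p in pts.items():
            uv=(np.array(p)+.5)/k-.5+o; print(q,uv.round(1),"z170",dsp(onplane(d,uv,170)),"z136",dsp(onplane(d,uv,136)))
d=grab("top")
C=cloud(d)
for r in range(198,216): print(r,' '.join('%4d'%v for v in C[r,196:222,2]))
E
```

```text
top pred122 [[207.2 204.6]]
markA [207.7 204.3] z170 [[  1.  120.8]] z136 [[  6.5 126.7]]
markB [211.8 201.1] z170 [[ 11.6 109.8]] z136 [[ 17.3 115.3]]
left [200.6 205.1] z170 [[ -2.8 141.4]] z136 [[  2.5 147.8]]
bottom [208.3 213.3] z170 [[-25.4 116.2]] z136 [[-20.6 122. ]]
right [216.3 205.9] z170 [[-1.8 95.1]] z136 [[  3.6 100.3]]
topc [207.9 197.3] z170 [[ 21.8 122.3]] z136 [[ 27.9 128.2]]
side pred122 [[228.2 161.4]]
198   -3    1   -4    1   -3   -4   -8   11   12    9  166  168  170  168    2    0    0   -1   -3    1   -4    4    2    0   -1   -4
199    0    1    1   -3    5    0    0    8    7  169  170  166  169  171  165   10   11   10    9    8   12    9    7    6    3    4
200    1    0  116  114  116  113  116   16  172  170  168  166  167  170  170  169    5   11    8    5    6    8   10   10    7    4
201    1    0  114  110  117  113  112  169  170  174  168  170  171  171  174  168  165  117   10   10   10    9   11    4    5   10
202    0    0  113  111  111  109  172  168  167  171  172  168  172  172  169  170  170  114  116   10   10   12   11    6   10    3
203 
[... 1037 characters left out ...]
   48   48   43   48   50   43
211    1  116  116  112  116  113  111  114  113  165  168  169  171  162  156  149  138  126   95   92   54   48   47   52   49   48
212   -6  118  117  112  119  112  115  115  112  111  166  167  163  155  149  119  118  113  103   88   47   51   51   49   53   49
213   -6  114  115  117  116  113  114  113  113  115  116  163  154  143  118  115  117  111   92   90   45   49   48   54   47   46
214    3  115  111  116  115  114  114  117  113  120  115  115  142  117  113  113  116  115   90   87   30   23   47   46   43   48
215    0    0   89   86   90   95   92   89   99  100  104  102  109  112  111  116  119  109   90   89   39   17   11    8    9    9
```

```bash
cat > knob.py <<'E'
from meas import *
O=np.array([586.7,63.1]);X=np.array([.9975,-.0709]);Y=np.array([.0709,.9975])
def knob():
  for n in("top","side"):
    d=grab(n); C=cloud(d)
    m=(C[...,2]>161)&(C[...,2]<180)&(abs(C[...,0]-595)<50)&(abs(C[...,1]-190)<60)
    if m.sum()<30: print(n,"hidden"); continue
    uv=np.argwhere(m)[:,::-1]; P=onplane(d,uv,170)[:,:2].astype(np.float32)
    r=cv2.minAreaRect(P); c=np.array(r[0]); a=r[2]
    h=hsv(d); w=m&(h[...,2]>np.percentile(h[...,2][m],88)); M=onplane(d,np.argwhere(w)[:,::-1],170)[:,:2].mean(0)
    b=cv2.boxPoints(r)
    print(n,m.sum(),"centre",c.round(1),"mean",P.mean(0).round(1),"size",np.round(r[1],1),"rectang",round(a%90,1),"disp",((c-O)@X).round(1),((c-O)@Y).round(1),"mark dir deg",np.degrees(np.arctan2(*(M-P.mean(0))[::-1])).round(0))
if __name__=="__main__": knob()
E
python3 knob.py
```

```text
top 149 centre [594.4 184.1] mean [594.8 184.6] size [36.1 35.1] rectang 45.9 disp -0.9 121.2 mark dir deg -24.0
side hidden
```

```bash
python3 st.py 596 184.8 230 1.5
```

```text
t 43.05 pos [ 465.4 -264.2  202. ] rpy [-3.142 -0.     1.501] J [-0.63  0.42  1.63  0.    1.1  -0.56] F [-0.4 -0.8  0.8] w 59.5
turn z +0.001  then shift [457.1  98.5 -28. ]
```

Call:
step_arm --pt "0.75 0 0 -28 0 0 0" --pt "0.75 35 9 0 0 0 0" --pt "0.75 40 9 0 0 0 0" --pt "0.75 40 9 0 0 0 0" --pt "0.75 40 9 0 0 0 0" --pt "0.75 40 9 0 0 0 0" --pt "0.75 40 9 0 0 0 0" --pt "0.75 40 9 0 0 0 0" --pt "0.75 40 9 0 0 0 0" --pt "0.75 40 9 0 0 0 0" --pt "0.75 40 9 0 0 0 0" --pt "0.75 37 8.5 0 0 0 0" --pt "0.75 25 0 0 0 0 0" --pt "0.75 0 0 0 0 0 0"

```text
clock: 44.45
ee_pos: [595.6, 187.4, 229.6]
eef_rot: [-3.141, -0.001, 1.504]
ft_force: [0.0, 0.2, -0.3]
grip_width: 64.2
```

Call:
step_arm --pt "0.75 0 0 0 0 0 -0.144" --pt "0.75 0 0 0 0 0 -0.144" --pt "0.75 0 0 0 0 0 -0.144" --pt "0.75 0 0 0 0 0 -0.144" --pt "0.75 0 0 0 0 0 -0.144" --pt "0.75 0 0 0 0 0 -0.144" --pt "0.75 0 0 0 0 0 -0.144" --pt "0.75 0 0 0 0 0 -0.144" --pt "0.75 0 0 0 0 0 -0.144" --pt "0.75 0 0 0 0 0 -0.144" --pt "0.75 0 0 0 0 0 -0.144" --pt "0.75 0 0 0 0 0 -0.144" --pt "0.75 0 0 0 0 0 -0.144" --pt "0.75 0 0 0 0 0 -0.144" --pt "0.75 0 0 0 0 0 -0.144" --pt "0.75 0 0 0 0 0 -0.144" --pt "0.75 0 0 0 0 0 -0.139" --pt "0.75 0 0 0 0 0 0" --pt "0.75 0 0 0 0 0 0"

```text
clock: 46.35
ee_pos: [595.7, 183.7, 229.9]
eef_rot: [3.142, -0.0, -2.345]
ft_force: [0.2, 0.2, 1.1]
grip_width: 63.8
```

```bash
python3 st.py 596 184.8 155 3.943
python3 - <<'E'
from meas import *
s=grab("side"); crop(s,170,100,320,220,5,"pics/s24.png")
E
```

```text
t 46.35 pos [595.7 183.7 229.9] rpy [ 3.142 -0.    -2.345] J [ 0.2   0.51  1.37 -0.    1.26 -2.16] F [0.2 0.2 1.1] w 63.8
turn z +-0.004  then shift [-1.   0.5 74.9]
```

View pics/s24.png

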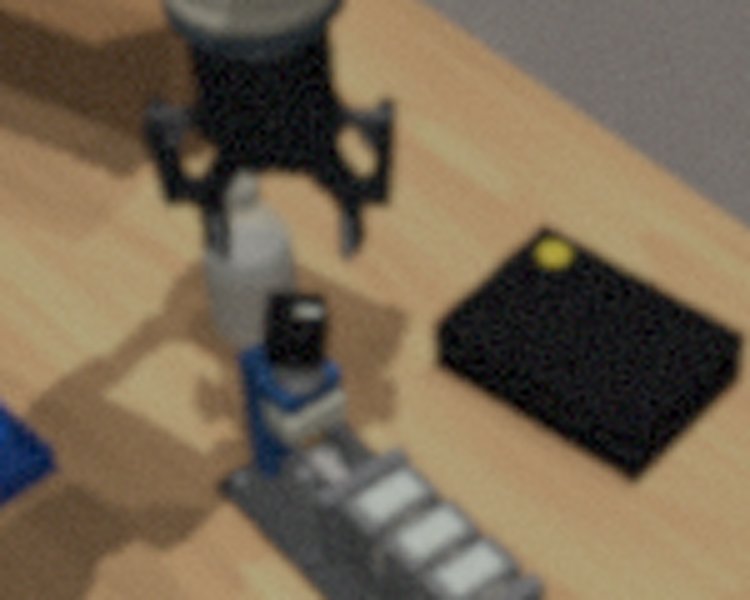

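Call:
step_arm --pt "0.75 -0.6 0.3 20 0 0 0" --pt "0.75 0 0 20 0 0 0" --pt "0.75 0 0 15 0 0 0" --pt "0.75 0 0 10 0 0 0" --pt "0.75 0 0 9 0 0 0" --pt "0.75 0 0 0 0 0 0" --pt "0.6 0 0 0 0 0 0" --force 40

```text
clock: 47.1
ee_pos: [596.3, 184.5, 156.3]
eef_rot: [-3.141, 0.0, -2.341]
ft_force: [0.8, -0.8, 0.7]
grip_width: 52.0
```

Call:
step_arm --pt "0.5 0 0 0 0 0 0" --pt "0.4 0 0 0 0 0 0" --pt "0.3 0 0 0 0 0 0" --pt "0.3 0 0 0 0 0 0" --pt "0.3 0 0 0 0 0 0"

```text
clock: 47.6
ee_pos: [596.0, 184.9, 156.8]
eef_rot: [3.141, 0.001, -2.34]
ft_force: [-4.8, 3.7, 6.3]
grip_width: 35.8
```

```bash
python3 st.py
python3 - <<'E'
from meas import *
s=grab("side"); crop(s,170,100,320,220,5,"pics/s25.png")
E
```

```text
t 47.6 pos [596.  184.9 156.8] rpy [ 3.141e+00  1.000e-03 -2.340e+00] J [ 0.2   0.59  1.45  0.    1.1  -2.17] F [-4.8  3.7  6.3] w 35.8
```

View pics/s25.png

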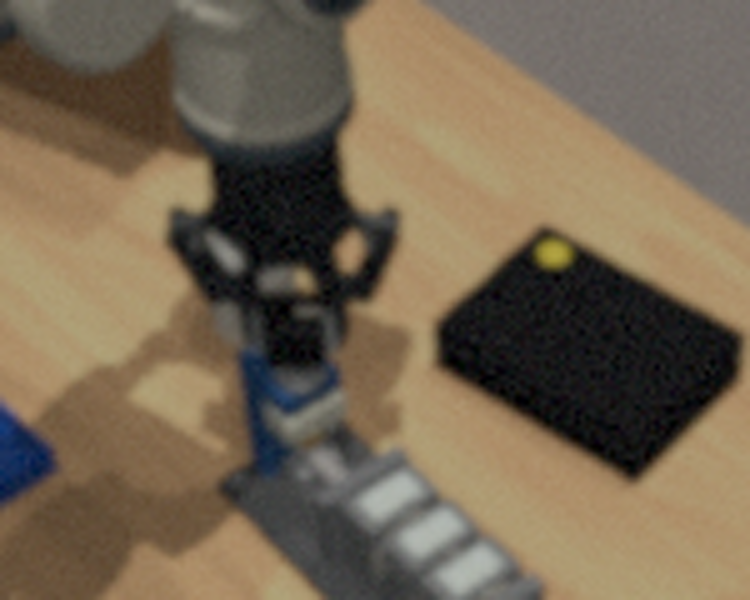

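Call:
step_arm --pt "0.3 0 0 0 0 0 0.1" --pt "0.3 0 0 0 0 0 0.15" --pt "0.3 0 0 0 0 0 0.15" --pt "0.3 0 0 0 0 0 0"

```text
clock: 48.05
ee_pos: [596.2, 184.6, 156.9]
eef_rot: [-3.141, 0.001, -2.747]
ft_force: [-2.9, 0.7, 6.1]
grip_width: 35.3
```

```bash
python3 st.py
python3 -c "
from h import *; print(observe()['ft_torque'])
s=grab('side'); crop(s,170,100,320,220,5,'pics/s26.png')"
```

```text
t 48.05 pos [596.2 184.6 156.9] rpy [-3.141e+00  1.000e-03 -2.747e+00] J [ 0.2   0.59  1.45  0.    1.1  -1.76] F [-2.9  0.7  6.1] w 35.3
[-0.02345128  0.42533184 -0.12488814]
```

View pics/s26.png

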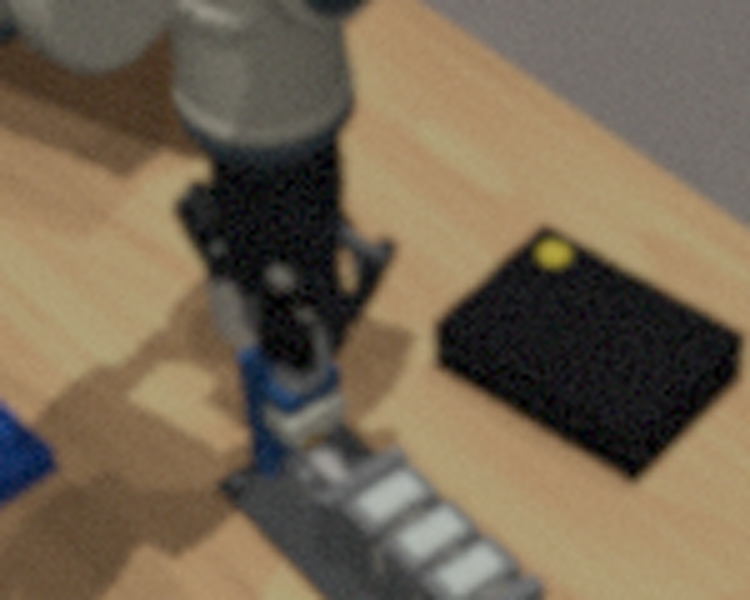

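Call:
step_arm --pt "0.3 0 0 0 0 0 0.14" --pt "0.3 0 0 0 0 0 0.14" --pt "0.3 0 0 0 0 0 0.14" --pt "0.3 0 0 0 0 0 0.14" --pt "0.3 0 0 0 0 0 0.14" --pt "0.3 0 0 0 0 0 0.14" --pt "0.3 0 0 0 0 0 0.14" --pt "0.3 0 0 0 0 0 0.14" --pt "0.3 0 0 0 0 0 0.14" --pt "0.3 0 0 0 0 0 0.14" --pt "0.3 0 0 0 0 0 0.14" --pt "0.3 0 0 0 0 0 0.14" --pt "0.3 0 0 0 0 0 0.14" --pt "0.3 0 0 0 0 0 0.14" --pt "0.3 0 0 0 0 0 0"

```text
clock: 49.6
ee_pos: [595.3, 183.5, 156.8]
eef_rot: [-3.14, 0.002, 1.577]
ft_force: [-8.6, -9.1, 12.3]
grip_width: 35.4
```

Call:
step_arm --pt "0.3 0 0 0 0 0 0.14" --pt "0.3 0 0 0 0 0 0.14" --pt "0.3 0 0 0 0 0 0.14" --pt "0.3 0 0 0 0 0 0.14" --pt "0.3 0 0 0 0 0 0.14" --pt "0.3 0 0 0 0 0 0.14" --pt "0.3 0 0 0 0 0 0.14" --pt "0.3 0 0 0 0 0 0.14" --pt "0.3 0 0 0 0 0 0.14" --pt "0.3 0 0 0 0 0 0.14" --pt "0.3 0 0 0 0 0 0.14" --pt "0.3 0 0 0 0 0 0.14" --pt "0.3 0 0 0 0 0 0.14" --pt "0.3 0 0 0 0 0 0.14" --pt "0.3 0 0 0 0 0 0.14" --pt "0.3 0 0 0 0 0 0.14" --pt "0.3 0 0 0 0 0 0"

```text
clock: 51.3
ee_pos: [594.7, 184.9, 156.8]
eef_rot: [3.141, 0.002, -0.663]
ft_force: [-12.7, 3.6, 14.1]
grip_width: 35.6
```

```bash
python3 st.py
python3 -c "
from h import *; print(observe()['ft_torque'])
s=grab('side'); crop(s,170,100,320,220,5,'pics/s27.png')"
```

```text
t 51.3 pos [594.7 184.9 156.8] rpy [ 3.141e+00  2.000e-03 -6.630e-01] J [0.21 0.59 1.45 0.   1.11 2.44] F [-12.7   3.6  14.1] w 35.6
[ 0.60190494  2.06381092 -0.09281041]
```

View pics/s27.png

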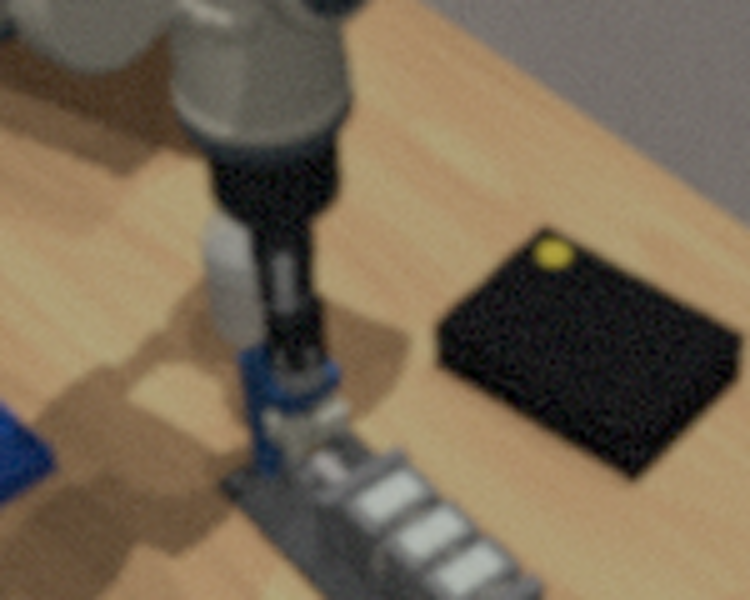

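Screw is now at about 5.3 rad. Release, unwind the wrist half a turn, and regrip.

Call:
step_arm --pt "0.6 0 0 0 0 0 0" --pt "0.85 0 0 0 0 0 0" --pt "0.85 0 0 0 0 0 0" --pt "0.85 0 0 0 0 0 0" --pt "0.85 0 0 0 0 0 -0.14" --pt "0.85 0 0 0 0 0 -0.15" --pt "0.85 0 0 0 0 0 -0.15" --pt "0.85 0 0 0 0 0 -0.15" --pt "0.85 0 0 0 0 0 -0.15" --pt "0.85 0 0 0 0 0 -0.15" --pt "0.85 0 0 0 0 0 -0.15" --pt "0.85 0 0 0 0 0 -0.15" --pt "0.85 0 0 0 0 0 -0.15" --pt "0.85 0 0 0 0 0 -0.15" --pt "0.85 0 0 0 0 0 -0.15" --pt "0.85 0 0 0 0 0 -0.15" --pt "0.85 0 0 0 0 0 -0.15" --pt "0.85 0 0 0 0 0 -0.15" --pt "0.85 0 0 0 0 0 -0.15"

```text
clock: 53.25
ee_pos: [596.2, 184.4, 155.8]
eef_rot: [3.142, 0.0, 1.589]
ft_force: [-0.4, 0.6, -1.3]
grip_width: 72.4
```

Call:
step_arm --pt "0.85 0 0 0 0 0 -0.15" --pt "0.85 0 0 0 0 0 -0.15" --pt "0.85 0 0 0 0 0 -0.15" --pt "0.85 0 0 0 0 0 -0.15" --pt "0.85 0 0 0 0 0 -0.15" --pt "0.85 0 0 0 0 0 -0.15" --pt "0.85 0 0 0 0 0 0" --pt "0.85 0 0 0 0 0 0"

```text
clock: 54.05
ee_pos: [596.2, 184.5, 155.8]
eef_rot: [3.142, 0.0, 2.478]
ft_force: [0.2, -0.1, 0.6]
grip_width: 72.6
```

```bash
python3 st.py 595.4 184.3 156 2.479
python3 -c "
from h import *
s=grab('side'); crop(s,170,100,320,220,5,'pics/s28.png')"
```

```text
t 54.05 pos [596.2 184.5 155.8] rpy [3.142 0.    2.478] J [ 0.2   0.59  1.45 -0.    1.1  -0.7 ] F [ 0.2 -0.1  0.6] w 72.6
turn z +-0.001  then shift [ 0.5 -0.6 -0.2]
```

View pics/s28.png

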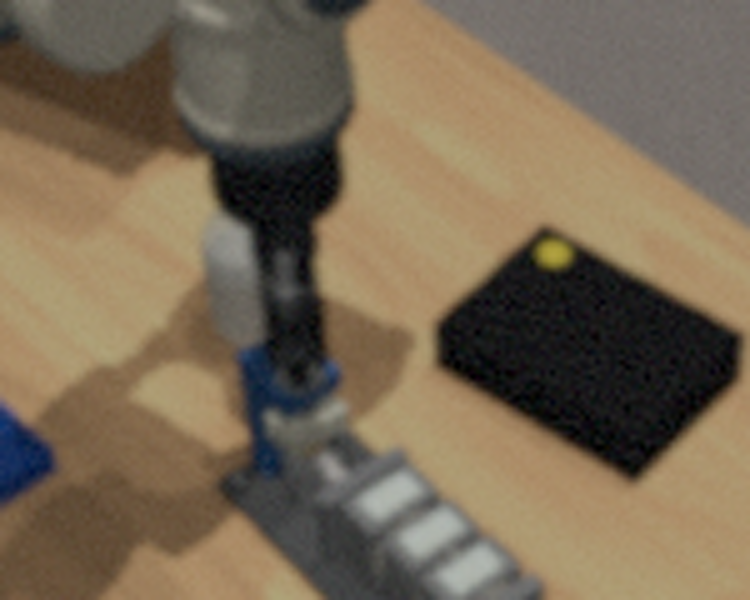

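Call:
step_arm --pt "0.6 0.5 -0.6 0 0 0 0" --pt "0.4 0 0 0 0 0 0" --pt "0.3 0 0 0 0 0 0" --pt "0.3 0 0 0 0 0 0" --pt "0.3 0 0 0 0 0 0" --pt "0.3 0 0 0 0 0 0.14" --pt "0.3 0 0 0 0 0 0.14" --pt "0.3 0 0 0 0 0 0.14" --pt "0.3 0 0 0 0 0 0.14" --pt "0.3 0 0 0 0 0 0.14" --pt "0.3 0 0 0 0 0 0.14" --pt "0.3 0 0 0 0 0 0.14" --pt "0.3 0 0 0 0 0 0.14" --pt "0.3 0 0 0 0 0 0.14" --pt "0.3 0 0 0 0 0 0.14" --pt "0.3 0 0 0 0 0 0"

```text
clock: 55.7
ee_pos: [595.2, 184.3, 156.0]
eef_rot: [-3.141, 0.0, 1.077]
ft_force: [-3.0, -0.8, 5.8]
grip_width: 35.5
```

```bash
python3 st.py
python3 -c "
from h import *
s=grab('side'); crop(s,200,140,280,200,10,'pics/s29.png')
s=grab('top'); crop(s,180,180,260,240,10,'pics/t29.png')"
```

```text
t 55.7 pos [595.2 184.3 156. ] rpy [-3.141  0.     1.077] J [ 0.2   0.59  1.45 -0.    1.1   0.7 ] F [-3.  -0.8  5.8] w 35.5
```

View pics/s29.png

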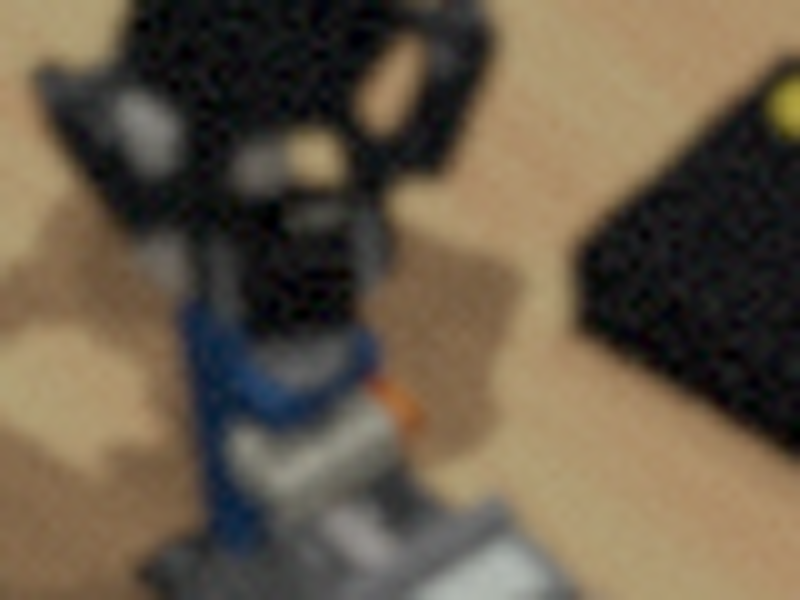

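View pics/t29.png

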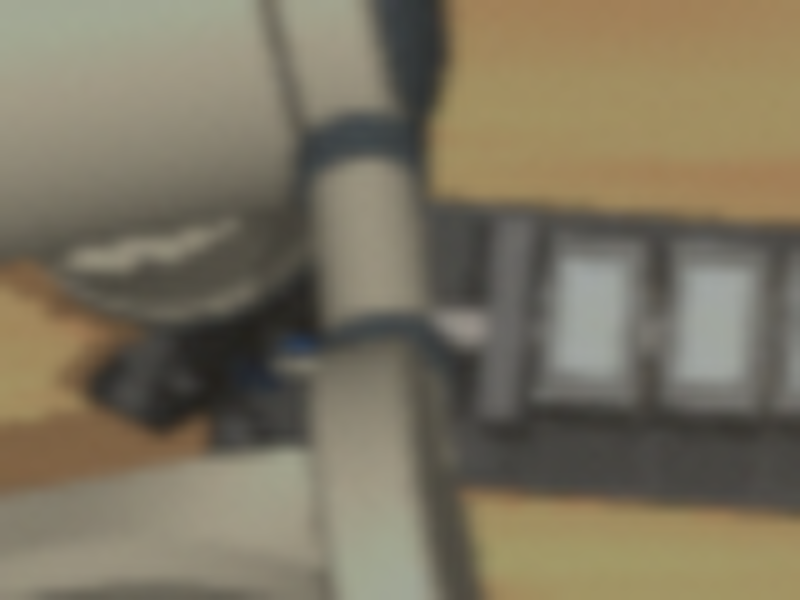

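```bash
cat > tab.py <<'E'
from meas import *
import sys
O=np.array([586.7,63.1]);X=np.array([.9975,-.0709]);Y=np.array([.0709,.9975])
W=lambda x,y,z:np.r_[O+x*X+y*Y,z]
scr=float(sys.argv[1])
for n in("side","top"):
    d=grab(n); h=hsv(d)
    m=(h[...,0]>4)&(h[...,0]<15)&(h[...,1]>165)&(h[...,2]>70)
    uvp=proj(d,W(28,122,86-2.5*scr))[0]
    v,u=np.mgrid[0:420,0:560]; m&=(np.hypot(u-uvp[0],v-uvp[1])<12)
    uv=np.argwhere(m)[:,::-1]
    print(n,"orange px",len(uv), uv.mean(0).round(1) if len(uv) else "")
    rd=((h[...,0]<4)|(h[...,0]>172))&(h[...,1]>150)&(np.hypot(u-uvp[0],v-uvp[1])<12); print(" red px",rd.sum())
    if len(uv):
        for zz in (5,0,-5):
            P=onplane(d,uv,86-2.5*scr+zz)[:,:2]-O; x=P@X; y=P@Y; print("  z off",zz,"x",np.percentile(x,[2,50,98]).round(1),"y",np.percentile(y,[2,50,98]).round(1))
E
python3 tab.py 6.71
```

```text
side orange px 1 [240. 180.]
 red px 0
  z off 5 x [29. 29. 29.] y [113.4 113.4 113.4]
  z off 0 x [31.5 31.5 31.5] y [117.2 117.2 117.2]
  z off -5 x [33.9 33.9 33.9] y [121. 121. 121.]
top orange px 0 
 red px 0
```

Call:
step_arm --pt "0.3 0 0 0 0 0 0.12" --pt "0.3 0 0 0 0 0 0.12" --pt "0.3 0 0 0 0 0 0.12" --pt "0.3 0 0 0 0 0 0.12" --pt "0.3 0 0 0 0 0 0.12" --pt "0.3 0 0 0 0 0 0" --pt "0.3 0 0 0 0 0 0"

```text
clock: 56.6
ee_pos: [595.2, 184.3, 156.0]
eef_rot: [-3.142, 0.0, 0.482]
ft_force: [-2.8, -0.6, 5.1]
grip_width: 35.6
```

```bash
python3 st.py; python3 tab.py 7.31
python3 -c "
from h import *
s=grab('side'); crop(s,200,140,280,200,10,'pics/s30.png')"
```

```text
t 56.6 pos [595.2 184.3 156. ] rpy [-3.142  0.     0.482] J [0.2  0.59 1.45 0.   1.1  1.29] F [-2.8 -0.6  5.1] w 35.6
side orange px 13 [239.8 179.5]
 red px 0
  z off 5 x [27.2 30.  34.9] y [106.2 116.6 126.3]
  z off 0 x [29.6 32.5 37.4] y [110.  120.4 130.2]
  z off -5 x [32.  34.9 39.8] y [113.7 124.2 134. ]
top orange px 0 
 red px 0
```

View pics/s30.png

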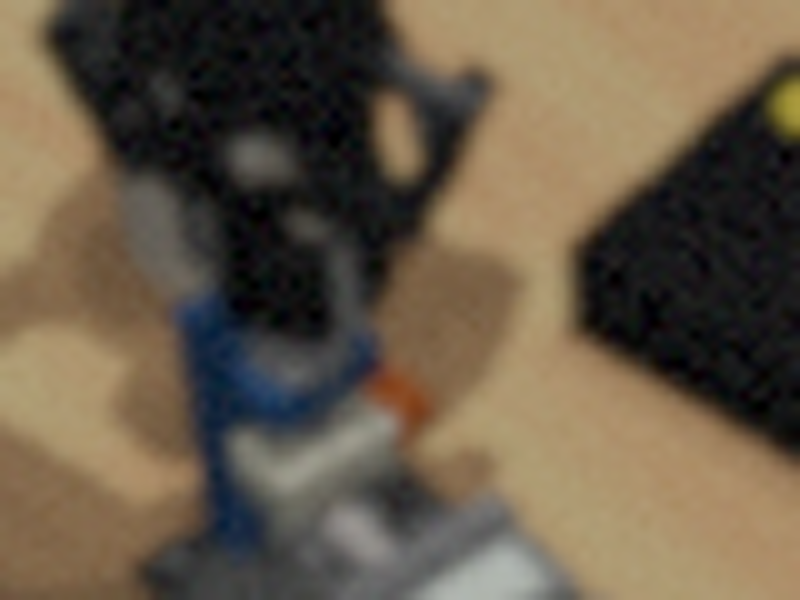

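Call:
step_arm --pt "0.5 0 0 0 0 0 0" --pt "0.85 0 0 0 0 0 0" --pt "0.85 0 0 0 0 0 0" --pt "0.85 0 0 0 0 0 0" --pt "0.85 0 0 -15 0 0 0" --pt "0.85 0 0 -30 0 0 0" --pt "0.85 0 0 -35 0 0 0" --pt "0.85 -9 -30 0 0 0 0" --pt "0.85 -12 -40 0 0 0 0" --pt "0.85 -12 -40 0 0 0 0" --pt "0.85 -12 -40 0 0 0 0" --pt "0.85 -12 -40 0 0 0 0" --pt "0.85 -12 -40 0 0 0 0" --pt "0.85 -12 -40 0 0 0 0" --pt "0.85 -12 -40 0 0 0 0" --pt "0.85 -12 -40 0 0 0 0" --pt "0.85 -12 -40 0 0 0 0" --pt "0.85 -12 -40 0 0 0 0" --pt "0.85 0 0 0 0 0 0"

```text
clock: 58.65
ee_pos: [278.2, 508.2, 235.9]
eef_rot: [-3.14, -0.0, 0.487]
ft_force: [1.3, -0.8, 0.2]
grip_width: 72.4
```

```bash
python3 st.py; python3 tab.py 7.3; python3 knob.py
python3 -c "
from h import *
s=grab('side'); crop(s,190,130,310,220,6,'pics/s31.png'); cv2.imwrite('pics/sf31.png',s['img'])
s=grab('top'); crop(s,180,180,300,250,6,'pics/t31.png'); cv2.imwrite('pics/tf31.png',s['img'])"
```

```text
t 58.65 pos [278.2 508.2 235.9] rpy [-3.14  -0.     0.487] J [0.97 0.44 1.48 0.   1.22 2.05] F [ 1.3 -0.8  0.2] w 72.4
side orange px 8 [239.8 179.2]
 red px 0
  z off 5 x [27.8 31.1 34.4] y [109.7 116.9 125. ]
  z off 0 x [30.2 33.5 36.8] y [113.4 120.7 128.9]
  z off -5 x [32.6 36.  39.3] y [117.2 124.5 132.7]
top orange px 0 
 red px 0
top 148 centre [594.5 184.9] mean [594.5 185. ] size [34.8 35.2] rectang 27.7 disp -0.8 122.1 mark dir deg -29.0
side 123 centre [590.4 178.2] mean [590.1 179.3] size [40.3 39.8] rectang 27.5 disp -4.4 115.0 mark dir deg 5.0
```

View pics/s31.png

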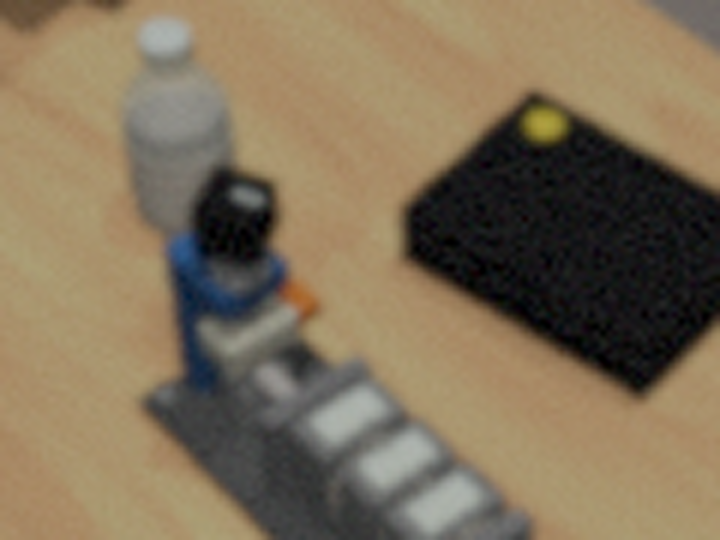

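View pics/t31.png

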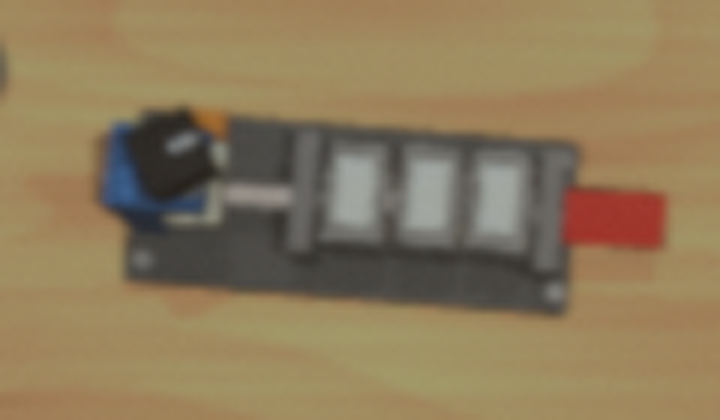

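View pics/sf31.png

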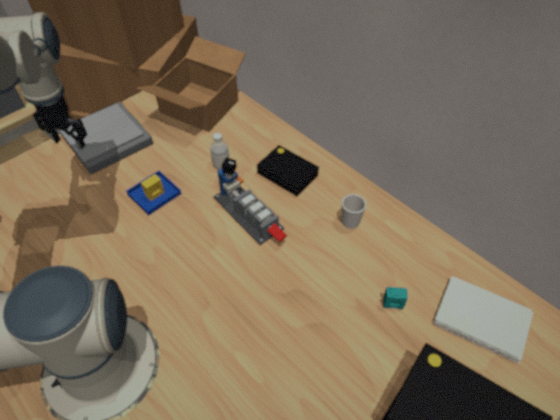

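```bash
python3 - <<'E'
from meas import *
O=np.array([586.7,63.1]);X=np.array([.9975,-.0709]);Y=np.array([.0709,.9975])
def dsp(P): P=P[:,:2]-O; return np.c_[P@X,P@Y].round(1)
t=grab("top"); s=grab("side"); crop(t,195,190,225,220,20,"pics/t32.png"); crop(s,220,160,250,190,20,"pics/s32.png")
# profile along tab line x at y=112 (free of knob)
for n,d in(("top",t),("side",s)):
    h=hsv(d); C=cloud(d)
    for y in (111,115) if n=="top" else (111,115,119):
        row=[]
        for x in range(14,52,2):
            p=proj(d,np.r_[O+x*X+y*Y,72])[0]; iu,iv=p.round().astype(int); row.append((x,h[iv,iu].tolist(),int(C[iv,iu,2])))
        print(n,y,row)
E
```

```text
top 111 [(14, [30, 27, 121], 78), (16, [35, 23, 132], 73), (18, [35, 23, 132], 73), (20, [30, 24, 128], 79), (22, [15, 78, 114], 71), (24, [15, 78, 114], 71), (26, [14, 140, 122], 76), (28, [15, 166, 144], 74), (30, [14, 138, 120], 11), (32, [14, 149, 128], 60), (34, [14, 149, 128], 60), (36, [16, 146, 138], 69), (38, [17, 125, 151], 0), (40, [17, 125, 151], 0), (42, [20, 107, 159], -5), (44, [20, 107, 159], -5), (46, [22, 100, 161], 3), (48, [24, 96, 160], 1), (50, [24, 96, 160], 1)]
top 115 [(14, [25, 32, 88], 141), (16, [30, 23, 102], 74), (18, [39, 17, 103], 78), (20, [39, 17, 103], 78), (22, [13, 34, 89], 79), (24, [13, 34, 89], 79), (26, [11, 95, 102], 69), (28, [15, 157, 138], 72), (30, [15, 157, 138], 72), (32, [16, 179, 155], 73), (34, [16, 179, 155], 73), (36, [16, 173, 159], 75), (38, [17, 137, 158], -2), (40, [17, 137, 158], -2), (42, [20, 108, 160], 1), (44, [23, 99, 160], -1), (46, [23, 99, 160], -1), (48, [23, 98, 161], 1), (50, [23, 98, 161], 1)]
side 111 [(14, [28, 28, 146], 78), (16, [28, 28, 146], 78), (18, [23, 30, 134], 70), (20, [19, 37, 151], 73), (22, [13, 75,
[... 650 characters left out ...]
8], 73), (36, [14, 140, 168], 0), (38, [14, 140, 168], 0), (40, [17, 118, 166], -1), (42, [18, 101, 170], -6), (44, [19, 94, 169], 2), (46, [19, 94, 169], 2), (48, [19, 89, 171], 0), (50, [19, 89, 171], 0)]
side 119 [(14, [23, 31, 131], 75), (16, [22, 36, 129], 77), (18, [22, 36, 129], 77), (20, [17, 47, 145], 74), (22, [17, 47, 145], 74), (24, [12, 125, 153], 72), (26, [12, 125, 153], 72), (28, [13, 155, 163], 72), (30, [14, 185, 165], 73), (32, [14, 177, 170], 70), (34, [14, 177, 170], 70), (36, [15, 143, 169], -3), (38, [15, 143, 169], -3), (40, [16, 120, 168], 1), (42, [17, 107, 170], -1), (44, [18, 94, 169], -7), (46, [18, 94, 169], -7), (48, [19, 96, 168], -2), (50, [18, 95, 167], -1)]
```

View pics/t32.png

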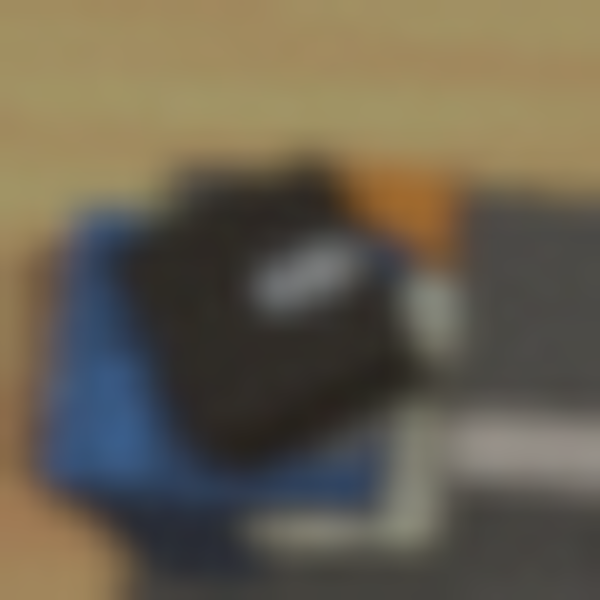

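View pics/s32.png

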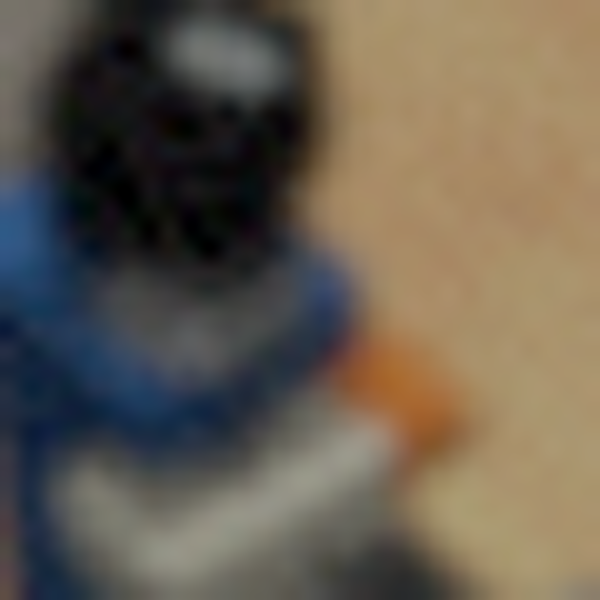

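The tab protrudes about 15 mm after allowing for capsule occlusion, and no red shows. That matches the 7.30 rad read from the knob flats. Now a last check of the grip gap, cassettes and yellow cassette.

```bash
python3 - <<'E'
from meas import *
O=np.array([586.7,63.1]);X=np.array([.9975,-.0709]);Y=np.array([.0709,.9975])
for n in("top","side"):
    d=grab(n); C=cloud(d)
    m=red(d)&(abs(C[...,0]-578)<60)&(C[...,1]<20)&(C[...,1]>-120)&(C[...,2]>25)
    uv=np.argwhere(m)[:,::-1]; P=onplane(d,uv,52)[:,:2]-O
    print(n,len(uv),"red y_d",np.percentile(P@Y,[1,99]).round(1),"x_d",np.percentile(P@X,[1,50,99]).round(1),"z med",np.median(C[...,2][m]).round(1))
    w=white(d)&(C[...,2]>60)&(C[...,2]<90)&(abs(C[...,0]-588)<50)&(C[...,1]<130)&(C[...,1]>-5)
    for r in rect(d,w,76,20): print("  cas",((r['c']-O)@X).round(1),((r['c']-O)@Y).round(1),r['size'],r['ang'])
    y=yellow(d)&(abs(C[...,0]-424)<60)&(abs(C[...,1]-373)<60); print("  yellow top z pct",np.percentile(C[...,2][y],[50,90]).round(1))
t=grab("top"); s=grab("side"); crop(s,120,160,300,250,4,"pics/s33.png")
E
```

```text
top 140 red y_d [-124.3  -74.3] x_d [-13.4   1.   14.9] z med 51.8
  cas 1.1 37.4 [22.  35.2] 176.9
  cas 2.2 -1.0 [23.1 39. ] 174.0
  cas 2.6 -38.0 [22.  38.1] 176.5
  yellow top z pct [69.7 73.6]
side 177 red y_d [-130.9  -73.8] x_d [-18.1  -2.3  13.8] z med 51.5
  cas 2.0 36.6 [25.3 44.8] 175.4
  cas 2.6 -1.3 [26.4 41.9] 0.8
  cas 2.2 -38.5 [25.1 39.3] 178.1
  yellow top z pct [67.3 71.2]
```

View pics/s33.png

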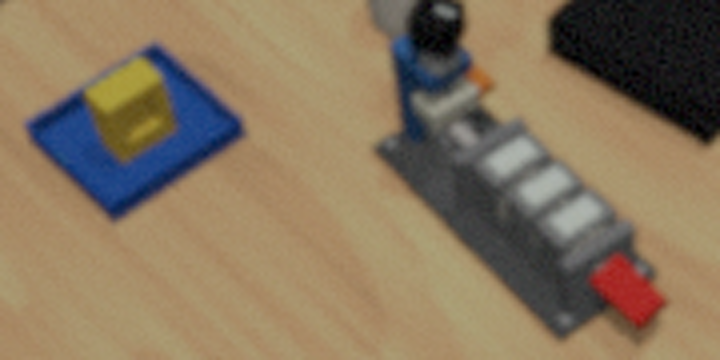

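```bash
python3 -c "
from bench import close_job
print(close_job())"
```

```text
the job is handed in; nothing more can be done
None
```

The job is done in the order asked and handed in at about 59 s on the robot clock. The hand-in reports no verdict.

**What I did**
- **Yellow cassette:** lifted out of the dispenser and stood upright in the blue tray.
- **Grey cassettes:** all three stood side by side in the bed.
- **Spindle:** pushed in until the shoulder stopped against the near cheek with a 25 N reaction.
- **Clamp screw:** turned clockwise in two strokes.

**Last checks**
- **Cassettes in the bed:** dispenser y is about +37, -1 and -38 mm, and each is within 3 mm of the axis in x.
- **Red grip:** the images put it about 0.8 mm short of flush with the cheek, which is within the measuring error. The contact force says it is home.
- **Clamp screw:** at 7.30 rad, where the turn count and the knob flats agree.
- **Orange tab:** about 15 mm out, with no red pixels found. The uncorrected side-view reading was 12.4 mm; the rest is hidden behind the capsule edge.
- **Yellow cassette:** upright in the tray.
- **Other things:** I did not touch the kit box, cup, bottle or turquoise look-alike, and all four look undisturbed in the last full side picture.
- **Disagreement:** the side camera placed the knob about 6 mm from where the top camera did. I used the top view, and the grip on the knob confirmed it.

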